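# Bin the barrel bungs and open the outer lid

## Robot

A 7-joint arm with a two-finger parallel gripper is mounted at the origin on the work surface. World frame = base frame: x ahead of the robot, y to its left, z up, the work surface at z = 0. Lengths are in m, angles in rad, forces in N, time in s.
With the tool pointing down it reaches from about 0.4 to 0.9 m from the base axis. Payload 5.6 kg.
Tool frame: the origin (TCP) lies on the centre line of the jaws, within the pads' length; the fingertips stand 11 mm ahead of it and the grasp point (between the pads) lies 8 mm behind it; z points along the fingers, y is the line along which they close (so a half turn about z gives the same grasp; the last joint's range is limited). The gripper opens to 92 mm and grips with 3 to 60 N. Pads are 20 mm wide; open, the fingers measure 128 mm over their backs; the gripper's body (75 mm by 189 mm) begins 69 mm behind the grasp point.
Start: joints at [-1.262, 0.468, -0.012, 1.603, 0.006, 1.071, -0.056], TCP at [0.224, 0.61, 0.226] pointing down, gripper open.
Joint ranges: [-2.53, 2.53], [-0.31, 2.02], [-1.57, 1.55], [0.28, 2.44], [-1.29, 4.43], [0.15, 1.84], [-2.92, 2.92]. Speed limits (rad/s): [2.57, 2.57, 3.14, 3.14, 3.14, 3.14, 3.14].

## Interface

Orientations are given as a unit quaternion [x, y, z, w].
In Python, from plant import get_state, camera, get_calibration, finish_job gives the robot as it stands.
- The arm moves only by the tool move_arm, never from a script. Its argument "targets" is a list of rows, each a list of 3 entries, a list of its own where there are three numbers: the turn, a rotation vector about the tool's x, y, z in units of 8 degrees (1.0 is 8 degrees), then the shift along the tool's x, y, z in units of 40 mm (1.0 is 40 mm), then the finger opening in mm, from 0 to 91.9. A call has 1 to 5 rows; each row shifts and turns the commanded pose from where the row before left it, along the tool's axes as they then stand; what a row does not reach is not made up. A row lasts 1/8 s, in which the tool goes at most 62.5 mm and 10.7 degrees, less where a joint would pass 70% of its speed; a pose out of reach is approached as far as the arm can. A call is refused whole if a number of a shift passes 1 or a number of a turn 1, either way. A call with a gripper value outside its range is refused whole. The fingers move at their own pace and stop on an object; the grip force is fixed at half the most. Time passes only in rows, so rows that do not move let the fingers close. It gives the time, the measured TCP pose, the force, the opening and the grip force at its end, in the units of the state.
- get_state(): the state, without advancing time (a new reading comes with each control period).
- camera(name): name is "scene" or "top" or "wrist"; returns the picture (400x640x3 uint8, red, green, blue); there is no depth.
- get_calibration(name): a dict with "fx", "fy", "cx", "cy" (pixels), "D" ([k1, k2, p1, p2, k3] as OpenCV has them; the pictures are not rectified), "cam_to_world" (4x4, takes a point from camera to world coordinates); the wrist camera has in their place "T_tool_cam" (4x4, takes a point from camera to tool coordinates, whose origin is the TCP and whose axes are the flange's). Camera axes: x right, y up, looking along -z (the intrinsics and any distortion apply to the point x, -y, -z); pixel columns grow to the right and rows downward; lengths in m; the calibration is good to about 2 mm. A picture is of the moment at which its call begins: read the wrist's pose just before it. get_calibration takes no time and is no camera call.
- finish_job(): hands the job in; it is judged then, once.
The state is a dict: "t": time; "joints": joint angles; "qd": joint speeds; "effort": joint torques, N m; "eef_pos": TCP position; "eef_rot": TCP orientation; "contact_force": force on the tool from outside, world axes, zero at the start; "wrist_torque": the same for the moment, N m; "gripper_width": finger opening in m; "grasp_force": force on a finger pad.
Only numpy, scipy, OpenCV 4.12 (cv2) and the standard library are available. Lean on these libraries where they do the work, as an engineer would, in place of code of your own. Each camera call takes 0.05 s, during which the arm holds its last target. There are 200 camera calls.

## Task

With the red-handled pusher, and never the gripper itself, sweep the four orange bungs off the tray into the green tin, and stand the pusher back upright on the table. Then carry the two nested lids together from their stand by the black stem, lower them gently onto the tin until the brass inner lid is fully seated, and let go. Last, lift the green outer lid alone by its collar, level and straight up until it is wholly clear of the stem, and finish holding it still there over the tin, with the inner lid left seated and the bottle, glasses, bowl, mallet and coasters not disturbed.

Things in the scene. Friction and masses are not known exactly. Their poses are not given: they have to be found in the camera images.
- tin: open round green tin with brass bands, fixed to the table; 130 outside diameter, 122 inside, 90 high, floor 5 thick. Origin: centre of its underside; z up. Its own +y axis points from the tin along the tray.
- tray: narrow wooden tray on a block, fixed square to the tin (same yaw). Origin: on the table under its centre, 160 from the tin's axis along the tin's +y. Floor 93 above the table (3 above the tin's rim), 90 wide between rails (8 thick, tops 22 above the floor), running along its y from +85 (open end) to -85 (open end, 10 from the tin's wall): what is pushed off along -y drops into the tin.
- bung0: loose orange barrel bung standing on the tray: cylinder 34 diameter, 24 high, 20 g. Origin: its centre.
- bung1: loose orange barrel bung standing on the tray: cylinder 34 diameter, 24 high, 20 g. Origin: its centre.
- bung2: loose orange barrel bung standing on the tray: cylinder 34 diameter, 24 high, 20 g. Origin: its centre.
- bung3: loose orange barrel bung standing on the tray: cylinder 34 diameter, 24 high, 20 g. Origin: its centre.
- pusher: loose pusher standing on the table: pale wooden head 76 (its x) by 28 (its y), 34 high, with an upright red handle 36 (its x) by 24 (its y) from 34 to 100 above the underside; about 150 g. Origin: centre of the underside; z up. Gripped by the handle across its y, it fits between the tray's rails with its x across the tray.
- stand: fixed dark wooden ring on the table, 130 diameter, 20 high, on which the nested lids wait. Origin: centre of its underside.
- inner_lid: loose brass inner lid: disc 130 diameter, 8 thick; tapered plug below it (12 deep, 117 diameter at the disc, 104 at the end) that enters the stand or the tin's mouth; black upright stem in the middle, 18 diameter, from 8 to 74 above the origin. About 250 g. Origin: centre of the disc's underside, which rests on the rim: 90 above the tin's origin when seated, 20 above the stand's.
- outer_lid: loose green lid lying on the inner lid: 140 diameter, 12 thick, rim hanging 6 round the disc's edge (2.5 play), pale wooden collar on top, 44 outside, 28 inside, from 12 to 36 above the origin. The stem passes freely through and stands 36 above the collar: the stem lifts both lids, the collar this one alone. About 150 g. Origin: centre of the rim's lower edge, 2 above the inner lid's when nested.
- bottle: a full green wine bottle, 295 high, 74 across (bystander, to be left where it is). Origin: centre of its underside.
- glass_a: a wine glass, 160 high, 68 across (bystander, to be left where it is). Origin: centre of its underside.
- glass_b: a second wine glass, 160 high, 68 across (bystander, to be left where it is). Origin: centre of its underside.
- bowl: a blue bowl, 110 across, 45 high (bystander, to be left where it is). Origin: centre of its underside.
- mallet: a wooden mallet lying flat (bystander, to be left where it is). Origin: within it, on the table.
- coasters: a short stack of round cork coasters, 96 across, 21 high (bystander, to be left where it is). Origin: centre of its underside.
Mind the look-alikes: they are no part of the job. What is shaped like the bung0 but turquoise is not meant.

How it is judged:
By the outcome, as a careful person would: the job done as asked, in the order asked, and still so for the second after the job is handed in, while the arm keeps its last pose, push and grip.
It also fails if it takes over 72 s, if anything falls off the work surface, if the arm or the gripper's body presses on something with over 40 N, if the wrist force passes 120 N, or if a joint passes its speed limit or range.

## Working session

There is one attempt and no reset: what is moved stays moved. The work goes in short steps, Python scripts to look and compute and a tool call to move; the robot and the scene stay as the last step left them, time stands still between calls to the robot, and variables do not carry over. Pictures are saved under pics/ and viewed, at most 10 in all, crops included, and the job is handed in when it is done.

Besides the shell and the picture viewer there is one more tool, called after "Request:" as a command line: name --argument value ..., lists and objects as JSON in quotes. move_arm: Moves the arm, as the interface text tells. Its arguments: {"type":"object","properties":{"targets":{"type":"array"}},"required":["targets"]}

```bash
mkdir -p pics; ls
cat > h.py <<'E'
import numpy as np, cv2
from plant import get_state, camera, get_calibration
def snap(n,f):
    s=get_state(); im=camera(n); cv2.imwrite('pics/'+f,im[:,:,::-1]); np.save('pics/'+f+'.npy',im); return s,im
def cam(n,s=None):
    c=get_calibration(n); K=np.array([[c['fx'],0,c['cx']],[0,c['fy'],c['cy']],[0,0,1.]]); D=np.array(c['D'],float)
    if 'cam_to_world' in c: T=np.array(c['cam_to_world'])
    else:
        from scipy.spatial.transform import Rotation as R
        W=np.eye(4); W[:3,:3]=R.from_quat(s['eef_rot']).as_matrix(); W[:3,3]=s['eef_pos']; T=W@np.array(c['T_tool_cam'])
    return K,D,T
def ray(px,z,C):
    K,D,T=C; p=cv2.undistortPoints(np.array([[px]],float),K,D)[0,0]
    d=T[:3,:3]@np.array([p[0],-p[1],-1]); o=T[:3,3]; return o+d*(z-o[2])/d[2]
def proj(P,C):
    K,D,T=C; P=np.atleast_2d(P); q=(P-T[:3,3])@T[:3,:3]; q=q*[1,-1,-1]
    return cv2.projectPoints(q,np.zeros(3),np.zeros(3),K,D)[0][:,0]
E
python3 - <<'E'
from h import *
s,_=snap('top','top0.png'); snap('scene','scene0.png')
print(s)
for n in('top','scene'): print(cam(n))
print(get_calibration('wrist'))
E
```

```text
pics
{'t': 0.0, 'joints': array([-1.26195733,  0.46836156, -0.0115652 ,  1.60359764,  0.00600813,
        1.07138647, -0.05634408]), 'qd': array([ 0.00015799, -0.00083681,  0.00082542,  0.00043549, -0.00115902,
       -0.0023321 , -0.00093301]), 'effort': array([-1.08730266e-03, -5.20566845e+01, -1.31725677e-02, -2.43743008e+01,
       -5.66616375e-02,  1.74817740e-02,  1.69020163e-04]), 'eef_pos': array([0.22390564, 0.60963585, 0.2246612 ]), 'eef_rot': array([ 1.75081327e-01,  9.84553599e-01, -8.56068998e-04, -7.84175149e-05]), 'contact_force': array([-0.27331399, -0.16951594,  0.74278233]), 'wrist_torque': array([ 0.01724227,  0.05445274, -0.01609289]), 'grasp_force': 0.0, 'gripper_width': 0.09206809683820795}
(array([[432.46667636,   0.        , 317.74865949],
       [  0.        , 432.46667636, 199.49290662],
       [  0.        ,   0.        ,   1.        ]]), array([-0.1014426,  0.       ,  0.       ,  0.       ,  0.       ]), array([[-0.03033639,  0.98823732, -0.14988894,  0.44188932],
       [-0.99949507, -0.02857429,  0.0138963 ,  0.03113529],
       [ 0.00944987,  0.1502348
[... 399 characters left out ...]
 -0.45810789,  0.51356155,  0.48246014],
       [ 0.00788705,  0.75173342,  0.65941995,  0.68477578],
       [ 0.        ,  0.        ,  0.        ,  1.        ]]))
{'fx': 285.3029178237683, 'fy': 285.3029178237683, 'cx': 322.4255197804026, 'cy': 194.4563104948746, 'D': array([-0.04309884,  0.        ,  0.        ,  0.        ,  0.        ]), 'T_tool_cam': array([[-1.96281373e-04,  9.67613674e-01,  2.52435613e-01,
         6.99753134e-02],
       [ 9.99999400e-01, -8.22291053e-05,  1.09274305e-03,
         6.05024879e-04],
       [ 1.07811067e-03,  2.52435675e-01, -9.67613077e-01,
        -1.58315177e-01],
       [ 0.00000000e+00,  0.00000000e+00,  0.00000000e+00,
         1.00000000e+00]])}
```

View pics/top0.png

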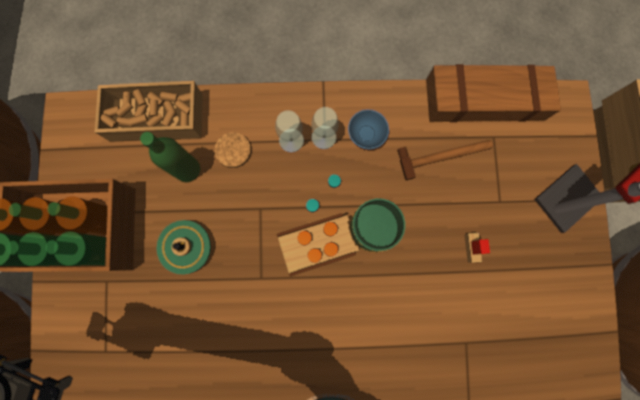

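View pics/scene0.png

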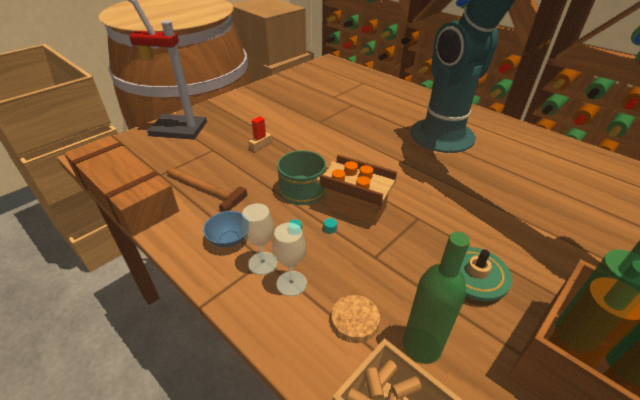

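The top view shows the tin at (377,225) and the tray running left of it, with bungs at (305,238), (331,229), (331,249) and (316,255). The pusher is at (478,247) and the nested lids at (184,246). The look-alikes are:
- turquoise bungs at (334,181) and (312,205)
- the red-handled tool at the right edge (630,185)
- the mallet at (408,163)

The orange bottles in the crate at the left are not bungs either. I choose the four orange bungs on the tray and the small pale-headed red pusher. Next is one close crop to check this.

Run:
```python
from h import *
im=cv2.imread('pics/top0.png'); sc=cv2.imread('pics/scene0.png')
M=np.zeros((600,800,3),np.uint8)
def put(i,x0,y0,w,h,k,X,Y): M[Y:Y+h*k,X:X+w*k]=cv2.resize(i[y0:y0+h,x0:x0+w],None,fx=k,fy=k,interpolation=cv2.INTER_CUBIC)
put(im,270,195,140,85,4,0,0)
put(im,460,225,40,42,6,560,0)
put(im,152,215,65,62,4,0,345)
put(sc,240,110,40,45,5,270,350)
put(sc,450,240,66,62,4,480,350)
cv2.imwrite('pics/crop0.png',M)
```

```text
(no output)
```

View pics/crop0.png

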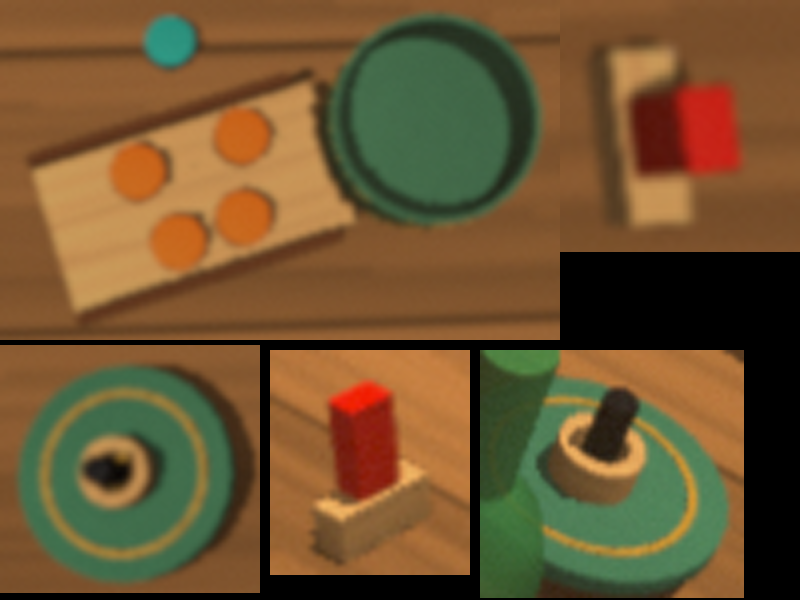

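Run:
```python
from h import *
C=cam('top'); f=lambda x,y:(270+x/4-.375,195+y/4-.375)
tin=ray(f(434.5,121),.09,C); print('tin',tin, [np.round(np.linalg.norm(ray(f(*p),.09,C)-tin),4) for p in((328,121),(541,121),(434,14),(434,228))])
c=[ray(f(*p),.093,C) for p in((32,170),(78,315),(355,222),(310,82))]
print('tray',np.round(c,4),np.mean(c,0),'dist',np.linalg.norm((np.mean(c,0)-tin)[:2]),'yaw axis',[np.degrees(np.arctan2(*(a-b)[[1,0]])) for a,b in((c[0],c[3]),(c[1],c[2]))],[np.linalg.norm(c[i]-c[i-1]) for i in range(4)],
 'tin->tray',np.degrees(np.arctan2(*(np.mean(c,0)-tin)[[1,0]])))
for p in((138,171),(242,137),(244,217),(179,241)): print('bung',np.round(ray(f(*p),.117,C),4))
g=lambda x,y:(460+(x-560)/6-.4,225+y/6-.4)
h=[ray(g(*p),.1,C) for p in((676,88),(733,85),(740,172),(684,174))];print('handle',np.round(h,4),np.mean(h,0))
h=[ray(g(*p),.034,C) for p in((610,48),(672,48),(692,222),(632,225))];print('head',np.round(h,4),np.mean(h,0))
k=lambda x,y:(152+x/4-.375,215+(y-345)/4-.375)
l=ray(k(125.5,474),.034,C);print('lid',l,[np.round(np.linalg.norm(ray(k(*p),.034,C)-l),4) for p in((18,474),(233,474),(125,366),(125,582))])
print('stem top',ray(k(95,468),.094,C),'collar top',ray(k(115,471),.058,C))
S=cam('scene'); q=lambda x,y:(450+(x-480)/4-.4,240+(y-350)/4-.4); r=lambda x,y:(240+(x-270)/5-.4,110+(y-350)/5-.4)
print('scene: stem top',ray(q(621,400),.094,S),'collar',ray(q(602,445),.058,S),'handle',ray(r(361,399),.1,S))
```

```text
tin [ 0.53426005 -0.12972286  0.09      ] [np.float64(0.0653), np.float64(0.0657), np.float64(0.0662), np.float64(0.0652)]
tray [[ 0.5115  0.1164  0.093 ]
 [ 0.4238  0.0904  0.093 ]
 [ 0.4743 -0.078   0.093 ]
 [ 0.5602 -0.0542  0.093 ]] [0.49245366 0.01865045 0.093     ] dist 0.15415062403794524 yaw axis [np.float64(105.93560961734482), np.float64(106.68582438344384)] [np.float64(0.1773197518313762), np.float64(0.09146843480400156), np.float64(0.17584286639909807), np.float64(0.08916432195085369)] tin->tray 105.73597071865433
bung [0.5075 0.0517 0.117 ]
bung [ 0.5259 -0.0105  0.117 ]
bung [ 0.4786 -0.0101  0.117 ]
bung [0.4656 0.0287 0.117 ]
handle [[ 0.4899 -0.375   0.1   ]
 [ 0.4903 -0.3992  0.1   ]
 [ 0.4548 -0.3993  0.1   ]
 [ 0.4549 -0.3757  0.1   ]] [ 0.47249215 -0.38731147  0.1       ]
head [[ 0.5114 -0.3726  0.034 ]
 [ 0.5104 -0.4004  0.034 ]
 [ 0.435  -0.4034  0.034 ]
 [ 0.4349 -0.3766  0.034 ]] [ 0.4729256  -0.38826209  0.034     ]
lid [0.49674671 0.36538206 0.034     ] [np.float64(0.0707), np.float64(0.0699), np.float64(0.0698), np.float64(0.0688)]
stem top [0.49784473 0.36620034 0.094     ] collar top [0.49759319 0.36487514 0.058     ]
scene: stem top [0.50117279 0.36748163 0.094     ] collar [0.50039538 0.367559   0.058     ] handle [ 0.47985398 -0.38021715  0.1       ]
```

```bash
cat >> h.py <<'E'
from scipy.spatial.transform import Rotation as R
import math
def plan(wps, step=38., rot=7.8, open_=91.9, s=None):
    """wps: (x,y,z,angle of tool y in deg[,step mm]); prints rows, shift in pre-turn frame, tool kept straight down"""
    s=s or get_state(); p=np.array(s['eef_pos']); M=R.from_quat(s['eef_rot']).as_matrix(); rows=[]
    for w in wps:
        t=np.array(w[:3]); a=math.radians(w[3]); st=w[4] if len(w)>4 else step
        y=np.array([math.cos(a),math.sin(a),0]); z=np.array([0,0,-1.]); G=np.c_[np.cross(y,z),y,z]
        rv=R.from_matrix(M.T@G).as_rotvec(degrees=True)
        n=max(1,math.ceil(np.abs(t-p).max()*1000/st-.05),math.ceil(np.abs(rv).max()/rot-.05))
        if np.linalg.norm(t-p)*1000/n>60: n+=1
        for i in range(n):
            d=M.T@(t-p)/(n-i); sh=np.round(d/.04,2)
            tu=np.round(R.from_matrix(M.T@G).as_rotvec(degrees=True)/(n-i)/8,2)
            sh=np.clip(sh,-1,1)
            p=p+M@sh*.04; M=M@R.from_rotvec(tu*8,degrees=True).as_matrix()
            rows.append([tu.tolist(),sh.tolist(),open_])
    for i in range(0,len(rows),5): print(str(rows[i:i+5]).replace(' ',''))
    print('end',np.round(p,4),len(rows))
def st():
    s=get_state(); M=R.from_quat(s['eef_rot']).as_matrix()
    print('t',round(s['t'],2),'p',np.round(s['eef_pos'],4),'ytool',round(math.degrees(math.atan2(M[1,1],M[0,1])),2),'zt',np.round(M[:,2],3),'F',np.round(s['contact_force'],1),'w',round(s['gripper_width'],4),'gf',round(s['grasp_force'],1)); return s
E
python3 - <<'E'
from h import *
C=cam('top')
for n,p,z in(('crate',(118,270),0),('cratetop',(110,268),.1),('crate l',(35,268),.1),('bottle',(190,178),0)): print(n,ray(p,z,C))
plan([(.30,.40,.24,40),(.42,.2,.24,10),(.45,0,.24,-40),(.4727,-.388,.24,-88)])
E
```

```text
crate [0.44067115 0.55211885 0.        ]
cratetop [0.4458904  0.52693305 0.1       ]
crate l [0.44784522 0.72483648 0.1       ]
bottle [0.68381948 0.35912743 0.        ]
[[[-0.0,0.0,0.62],[-0.6,-0.71,-0.06],91.9],[[-0.0,0.0,0.62],[-0.66,-0.66,-0.06],91.9],[[-0.0,0.0,0.62],[-0.71,-0.6,-0.06],91.9],[[-0.0,0.0,0.62],[-0.76,-0.53,-0.06],91.9],[[-0.0,0.0,0.63],[-0.8,-0.46,-0.07],91.9]]
[[[-0.01,0.01,0.62],[-0.85,-0.4,-0.06],91.9],[[-0.0,-0.0,0.63],[-0.96,-0.15,-0.0],91.9],[[-0.0,-0.0,0.62],[-0.97,-0.07,-0.0],91.9],[[-0.0,-0.0,0.63],[-0.97,0.02,-0.0],91.9],[[-0.0,-0.0,0.62],[-0.97,0.1,-0.0],91.9]]
[[[-0.0,-0.0,0.63],[-0.95,0.18,-0.0],91.9],[[-0.0,-0.0,0.62],[-0.93,0.27,-0.01],91.9],[[-0.0,-0.0,0.89],[-0.72,-0.02,0.0],91.9],[[-0.0,-0.0,0.89],[-0.72,0.07,0.0],91.9],[[-0.0,-0.0,0.89],[-0.7,0.16,0.0],91.9]]
[[[-0.0,-0.0,0.9],[-0.68,0.25,0.0],91.9],[[-0.0,-0.0,0.89],[-0.64,0.33,0.0],91.9],[[-0.0,-0.0,0.9],[-0.6,0.41,0.0],91.9],[[-0.0,-0.0,0.89],[-0.55,0.48,0.0],91.9],[[-0.0,0.0,0.55],[-0.64,0.61,-0.0],91.9]]
[[[-0.0,0.0,0.55],[-0.59,0.65,-0.0],91.9],[[-0.0,0.0,0.54],[-0.54,0.7,-0.0],91.9],[[-0.0,0.0,0.55],[-0.49,0.74,-0.0],91.9],[[-0.0,0.0,0.54],[-0.43,0.77,-0.0],91.9],[[-0.0,0.0,0.55],[-0.37,0.8,-0.0],91.9]]
[[[-0.0,0.0,0.54],[-0.31,0.83,-0.0],91.9],[[-0.0,0.0,0.55],[-0.25,0.85,-0.0],91.9],[[-0.0,0.0,0.54],[-0.18,0.86,-0.0],91.9],[[-0.0,0.0,0.55],[-0.11,0.87,-0.0],91.9],[[-0.0,0.0,0.54],[-0.05,0.89,-0.0],91.9]]
end [ 0.4727 -0.3882  0.2398] 30
```

Request:
move_arm --targets '[[[0,0,0.62],[-0.6,-0.71,-0.06],91.9],[[0,0,0.62],[-0.66,-0.66,-0.06],91.9],[[0,0,0.62],[-0.71,-0.6,-0.06],91.9],[[0,0,0.62],[-0.76,-0.53,-0.06],91.9],[[0,0,0.63],[-0.8,-0.46,-0.07],91.9]]'

```text
t: 0.72
eef_pos: [0.2876, 0.4342, 0.2377]
eef_rot: [0.384, 0.923, -0.0, -0.0]
contact_force: [1.1, 0.2, -0.0]
gripper_width: 0.092
grasp_force: 0.0
```

Request:
move_arm --targets '[[[0,0,0.62],[-0.85,-0.4,-0.06],91.9],[[0,0,0.63],[-0.96,-0.15,0],91.9],[[0,0,0.62],[-0.97,-0.07,0],91.9],[[0,0,0.63],[-0.97,0.02,0],91.9],[[0,0,0.62],[-0.97,0.1,0],91.9]]'

```text
t: 1.35
eef_pos: [0.3806, 0.2657, 0.2403]
eef_rot: [0.575, 0.818, -0.0, -0.0]
contact_force: [-0.1, 0.5, -0.6]
gripper_width: 0.092
grasp_force: 0.0
```

Run:
```python
from h import *
st()
plan([(.42,.2,.24,10),(.45,0,.24,-40),(.4727,-.388,.24,-88)])
```

```text
t 1.35 p [0.3806 0.2657 0.2403] ytool 19.84 zt [-0. -0. -1.] F [-0.1  0.5 -0.6] w 0.092 gf 0.0
[[[-0.0,0.0,0.61],[-0.94,0.19,0.0],91.9],[[-0.0,0.0,0.62],[-0.92,0.26,0.01],91.9],[[-0.0,0.0,0.89],[-0.72,-0.02,-0.0],91.9],[[-0.0,0.0,0.89],[-0.72,0.07,-0.0],91.9],[[-0.0,0.0,0.89],[-0.7,0.16,-0.0],91.9]]
[[[-0.0,0.0,0.89],[-0.68,0.25,-0.0],91.9],[[-0.0,0.0,0.9],[-0.64,0.33,-0.0],91.9],[[-0.0,0.0,0.89],[-0.6,0.41,-0.0],91.9],[[-0.0,0.0,0.9],[-0.55,0.47,-0.0],91.9],[[-0.0,0.0,0.55],[-0.64,0.61,-0.0],91.9]]
[[[-0.0,0.0,0.54],[-0.59,0.65,-0.0],91.9],[[-0.0,0.0,0.55],[-0.54,0.7,-0.0],91.9],[[-0.0,0.0,0.54],[-0.49,0.74,-0.0],91.9],[[0.0,0.0,0.55],[-0.43,0.77,-0.0],91.9],[[0.0,0.0,0.54],[-0.37,0.8,-0.0],91.9]]
[[[0.0,0.0,0.55],[-0.31,0.83,-0.0],91.9],[[0.0,0.0,0.54],[-0.25,0.85,-0.0],91.9],[[0.0,0.0,0.55],[-0.18,0.86,-0.0],91.9],[[0.0,0.0,0.54],[-0.11,0.88,-0.0],91.9],[[0.0,0.0,0.55],[-0.05,0.88,-0.0],91.9]]
end [ 0.4728 -0.388   0.2399] 20
```

Request:
move_arm --targets '[[[0,0,0.61],[-0.94,0.19,0],91.9],[[0,0,0.62],[-0.92,0.26,0.01],91.9],[[0,0,0.89],[-0.72,-0.02,0],91.9],[[0,0,0.89],[-0.72,0.07,0],91.9],[[0,0,0.89],[-0.7,0.16,0],91.9]]'

```text
t: 1.98
eef_pos: [0.4327, 0.1148, 0.2398]
eef_rot: [0.774, 0.633, -0.0, -0.0]
contact_force: [0.0, 0.1, -0.3]
gripper_width: 0.0919
grasp_force: 0.0
```

Request:
move_arm --targets '[[[0,0,0.89],[-0.68,0.25,0],91.9],[[0,0,0.9],[-0.64,0.33,0],91.9],[[0,0,0.89],[-0.6,0.41,0],91.9],[[0,0,0.9],[-0.55,0.47,0],91.9],[[0,0,0.55],[-0.64,0.61,0],91.9]]'

```text
t: 2.6
eef_pos: [0.4526, -0.0344, 0.2399]
eef_rot: [0.922, 0.388, -0.0, -0.0]
contact_force: [0.5, 0.5, -0.9]
gripper_width: 0.0919
grasp_force: 0.0
```

Request:
move_arm --targets '[[[0,0,0.54],[-0.59,0.65,0],91.9],[[0,0,0.55],[-0.54,0.7,0],91.9],[[0,0,0.54],[-0.49,0.74,0],91.9],[[0,0,0.55],[-0.43,0.77,0],91.9],[[0,0,0.54],[-0.37,0.8,0],91.9]]'

```text
t: 3.22
eef_pos: [0.4635, -0.2109, 0.2398]
eef_rot: [0.978, 0.207, -0.0, -0.0]
contact_force: [0.2, -0.2, -0.1]
gripper_width: 0.0919
grasp_force: 0.0
```

Request:
move_arm --targets '[[[0,0,0.55],[-0.31,0.83,0],91.9],[[0,0,0.54],[-0.25,0.85,0],91.9],[[0,0,0.55],[-0.18,0.86,0],91.9],[[0,0,0.54],[-0.11,0.88,0],91.9],[[0,0,0.55],[-0.05,0.88,0],91.9]]'

```text
t: 3.85
eef_pos: [0.4743, -0.3872, 0.2395]
eef_rot: [1.0, 0.018, -0.0, -0.0]
contact_force: [0.1, -0.3, 0.1]
gripper_width: 0.0919
grasp_force: 0.0
```

Run:
```python
from h import *
st(); s,im=snap('wrist','w1.png'); snap('top','top1.png')
C=cam('wrist',s)
hsv=cv2.cvtColor(im,cv2.COLOR_RGB2HSV)
m=((hsv[...,1]>190)&((hsv[...,0]<6)|(hsv[...,0]>174))&(hsv[...,2]>80)).astype(np.uint8)
n,l,stt,c=cv2.connectedComponentsWithStats(m)
for i in range(1,n):
    if stt[i,4]>100: print(stt[i],c[i])
P=[(.4727+a,-.388+b,z) for z in(.1,) for a in(-.018,.018) for b in(-.012,.012)]+[(.4727+a,-.388+b,.034) for a in(-.038,.038) for b in(-.014,.014)]
print(np.round(proj(np.array(P),C)))
```

```text
t 3.85 p [ 0.4743 -0.3872  0.2395] ytool -87.96 zt [-0.001  0.001 -1.   ] F [ 0.1 -0.3  0.1] w 0.0919 gf 0.0
[[334. 207.]
 [312. 206.]
 [335. 174.]
 [312. 174.]
 [332. 207.]
 [311. 206.]
 [335. 149.]
 [313. 148.]]
```

View pics/w1.png

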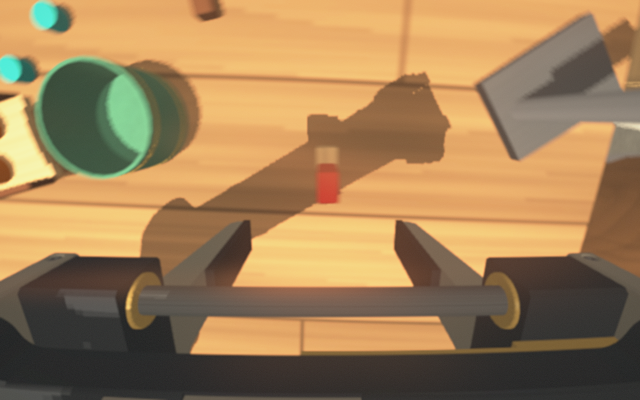

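The pusher's red handle is at about (328,185) in the wrist view, between the open jaws, with its pale head at (327,155). It sits a few pixels off the prediction, so I will refine it by colour.

Run:
```python
from h import *
im=np.load('pics/w1.png.npy').astype(int); s=get_state(); C=cam('wrist',s)
m=((im[...,0]-im[...,1]>70)&(im[...,1]<110)&(im[...,2]<110)).astype(np.uint8); m[:130]=0;m[220:]=0;m[:,:290]=0;m[:,370:]=0
print(m.sum()); ys,xs=np.nonzero(m); print(xs.min(),xs.max(),ys.min(),ys.max())
for r in (166,172,178,184,190,196,202): print(r,[tuple(im[r,c]) for c in range(312,346,3)])
print('col328',[(r,tuple(im[r,328])) for r in range(140,210,3)])
```

```text
871
316 339 164 203
166 [(np.int64(160), np.int64(110), np.int64(71)), (np.int64(166), np.int64(112), np.int64(73)), (np.int64(172), np.int64(101), np.int64(67)), (np.int64(170), np.int64(85), np.int64(58)), (np.int64(172), np.int64(85), np.int64(59)), (np.int64(170), np.int64(85), np.int64(57)), (np.int64(172), np.int64(85), np.int64(58)), (np.int64(172), np.int64(87), np.int64(59)), (np.int64(171), np.int64(104), np.int64(69)), (np.int64(164), np.int64(112), np.int64(73)), (np.int64(161), np.int64(110), np.int64(72)), (np.int64(160), np.int64(109), np.int64(72))]
172 [(np.int64(154), np.int64(105), np.int64(69)), (np.int64(160), np.int64(98), np.int64(65)), (np.int64(177), np.int64(93), np.int64(63)), (np.int64(186), np.int64(86), np.int64(58)), (np.int64(188), np.int64(85), np.int64(58)), (np.int64(188), np.int64(85), np.int64(58)), (np.int64(190), np.int64(85), np.int64(58)), (np.int64(191), np.int64(86), np.int64(59)), (np.int64(182), np.int64(91), np.int64(61)), (np.int64(168), np.int64(100), np.int64(66)), (np.int64(157), np.int64(106), np.int64(69)), (np.int64(156), np.int64(
[... 3337 characters left out ...]
4), np.int64(57))), (173, (np.int64(200), np.int64(86), np.int64(60))), (176, (np.int64(206), np.int64(86), np.int64(60))), (179, (np.int64(206), np.int64(84), np.int64(61))), (182, (np.int64(206), np.int64(82), np.int64(58))), (185, (np.int64(206), np.int64(80), np.int64(58))), (188, (np.int64(205), np.int64(77), np.int64(57))), (191, (np.int64(205), np.int64(75), np.int64(54))), (194, (np.int64(206), np.int64(74), np.int64(56))), (197, (np.int64(204), np.int64(71), np.int64(53))), (200, (np.int64(205), np.int64(69), np.int64(53))), (203, (np.int64(208), np.int64(116), np.int64(74))), (206, (np.int64(235), np.int64(175), np.int64(108))), (209, (np.int64(236), np.int64(175), np.int64(109)))]
```

Request:
move_arm --targets '[[[0,0,0],[0.03,0.1,0.95],91.9],[[0,0,0],[0,0,1],91.9],[[0,0,0],[0,0,1],91.9],[[0,0,0],[0,0,0.9],91.9],[[0,0,0],[0,0,0.54],91.9]]'

```text
t: 4.58
eef_pos: [0.4752, -0.3888, 0.0624]
eef_rot: [1.0, 0.019, -0.001, -0.001]
contact_force: [0.4, -0.7, 0.3]
gripper_width: 0.0917
grasp_force: 0.0
```

Request:
move_arm --targets '[[[0,0,0],[0,0,0],60],[[0,0,0],[0,0,0],40],[[0,0,0],[0,0,0],30],[[0,0,0],[0,0,0],24],[[0,0,0],[0,0,0],20]]'

```text
t: 5.2
eef_pos: [0.4759, -0.3905, 0.0649]
eef_rot: [1.0, 0.019, 0.0, 0.0]
contact_force: [-0.3, -1.3, -0.4]
gripper_width: 0.0444
grasp_force: 0.0
```

Request:
move_arm --targets '[[[0,0,0],[0,0,0],15],[[0,0,0],[0,0,0],15],[[0,0,0],[0,0,0],15]]'

```text
t: 5.58
eef_pos: [0.4756, -0.3904, 0.0644]
eef_rot: [1.0, 0.019, -0.0, -0.0]
contact_force: [0.3, 0.7, 0.3]
gripper_width: 0.0239
grasp_force: 30.0
```

Run:
```python
from h import *
st()
snap('top','top2.png')
```

```text
t 5.58 p [ 0.4756 -0.3904  0.0644] ytool -87.84 zt [-0.  0. -1.] F [0.3 0.7 0.3] w 0.0239 gf 30.0
```

Run:
```python
from h import *
im=np.load('pics/w1.png.npy').astype(int)
s=dict(eef_pos=[.4743,-.3872,.2395],eef_rot=R.from_matrix(np.c_[[0,0,1],[0,0,1],[0,0,1]]).as_quat()) if 0 else None
a=math.radians(-87.96); y=np.array([math.cos(a),math.sin(a),0]); z=np.array([-.0005,.0005,-1.]); y-=z*(y@z); 
s=dict(eef_pos=[.4743,-.3872,.2395],eef_rot=R.from_matrix(np.c_[np.cross(y,z),y,z]).as_quat()); C=cam('wrist',s)
g=((im[...,1]-im[...,0]>12)).astype(np.uint8); g[:50]=0; g[190:]=0; g[:,:30]=0; g[:,200:]=0
ys,xs=np.nonzero(g); print(xs.min(),xs.max(),ys.min(),ys.max())
th=np.linspace(0,2*np.pi,200)
from scipy.optimize import least_squares
cs=max(cv2.findContours(g,cv2.RETR_EXTERNAL,cv2.CHAIN_APPROX_NONE)[0],key=len)[:,0].astype(float)
sel=cs[(cs[:,0]<85)]   # left side: rim only
def res(c):
    q=proj(np.c_[c[0]+.065*np.cos(th),c[1]+.065*np.sin(th),0*th+.09],C)
    cen=q.mean(0); return [ (lambda d:d.min())(np.linalg.norm(q-p,axis=1))*(1 if np.linalg.norm(p-cen)>np.linalg.norm(q[np.argmin(np.linalg.norm(q-p,axis=1))]-cen) else -1) for p in sel]
r=least_squares(res,[.534,-.13],loss='soft_l1',diff_step=1e-3); print('tin by wrist',r.x,np.abs(r.fun).mean(),len(sel))
# tray in w1: and top, pale region handled earlier
```

```text
30 173 57 178
tin by wrist [ 0.53867444 -0.13613797] 0.958075480281924 153
```

Run:
```python
from h import *
st()
plan([(.4756,-.3904,.2044,-87.84,30),(.4724,.0878,.2044,-73.8,36)],open_=15)
```

```text
t 5.62 p [ 0.4756 -0.3904  0.0644] ytool -87.84 zt [-0.  0. -1.] F [-1.  -0.4  0.8] w 0.0239 gf 30.0
[[[-0.0,0.0,-0.0],[-0.0,0.0,-0.7],15],[[-0.0,0.0,-0.0],[-0.0,0.0,-0.7],15],[[-0.0,0.0,-0.0],[-0.0,0.0,-0.7],15],[[-0.0,0.0,-0.0],[-0.0,0.0,-0.7],15],[[-0.0,0.0,-0.0],[-0.0,0.0,-0.7],15]]
[[[-0.0,-0.0,-0.13],[0.03,-0.85,0.0],15],[[-0.0,-0.0,-0.13],[0.04,-0.85,0.0],15],[[-0.0,-0.0,-0.12],[0.06,-0.85,0.0],15],[[-0.0,-0.0,-0.13],[0.07,-0.85,0.0],15],[[-0.0,-0.0,-0.12],[0.09,-0.85,0.0],15]]
[[[-0.0,-0.0,-0.13],[0.1,-0.85,0.0],15],[[-0.0,-0.0,-0.12],[0.12,-0.85,0.0],15],[[-0.0,-0.0,-0.13],[0.13,-0.84,0.0],15],[[-0.0,-0.0,-0.12],[0.15,-0.84,0.0],15],[[-0.0,-0.0,-0.13],[0.16,-0.84,0.0],15]]
[[[-0.0,-0.0,-0.12],[0.17,-0.84,0.0],15],[[-0.0,-0.0,-0.13],[0.19,-0.83,0.0],15],[[-0.0,-0.0,-0.12],[0.2,-0.83,0.0],15],[[-0.0,-0.0,-0.13],[0.22,-0.83,0.0],15]]
end [0.4725 0.0878 0.2044] 19
```

Request:
move_arm --targets '[[[0,0,0],[0,0,-0.7],15],[[0,0,0],[0,0,-0.7],15],[[0,0,0],[0,0,-0.7],15],[[0,0,0],[0,0,-0.7],15],[[0,0,0],[0,0,-0.7],15]]'

```text
t: 6.25
eef_pos: [0.4754, -0.3901, 0.205]
eef_rot: [1.0, 0.019, -0.0, -0.0]
contact_force: [1.0, -0.1, -2.6]
gripper_width: 0.0243
grasp_force: 30.0
```

Request:
move_arm --targets '[[[0,0,-0.13],[0.03,-0.85,0],15],[[0,0,-0.13],[0.04,-0.85,0],15],[[0,0,-0.12],[0.06,-0.85,0],15],[[0,0,-0.13],[0.07,-0.85,0],15],[[0,0,-0.12],[0.09,-0.85,0],15]]'

```text
t: 6.88
eef_pos: [0.4743, -0.2188, 0.2042]
eef_rot: [0.998, 0.063, -0.0, -0.0]
contact_force: [0.2, 0.3, -0.9]
gripper_width: 0.0236
grasp_force: 30.0
```

Request:
move_arm --targets '[[[0,0,-0.13],[0.1,-0.85,0],15],[[0,0,-0.12],[0.12,-0.85,0],15],[[0,0,-0.13],[0.13,-0.84,0],15],[[0,0,-0.12],[0.15,-0.84,0],15],[[0,0,-0.13],[0.16,-0.84,0],15]]'

```text
t: 7.5
eef_pos: [0.4734, -0.048, 0.2043]
eef_rot: [0.994, 0.107, -0.0, -0.0]
contact_force: [0.1, 0.2, -1.5]
gripper_width: 0.024
grasp_force: 30.0
```

Request:
move_arm --targets '[[[0,0,-0.12],[0.17,-0.84,0],15],[[0,0,-0.13],[0.19,-0.83,0],15],[[0,0,-0.12],[0.2,-0.83,0],15],[[0,0,-0.13],[0.22,-0.83,0],15],[[0,0,0],[0,0,0],15]]'

```text
t: 8.12
eef_pos: [0.472, 0.0903, 0.2041]
eef_rot: [0.99, 0.144, -0.0, -0.0]
contact_force: [0.9, -1.2, -2.1]
gripper_width: 0.0241
grasp_force: 30.0
```

Run:
```python
from h import *
st(); s,w=snap('wrist','w2.png'); _,c=snap('scene','s2.png')
M=np.zeros((600,800,3),np.uint8)
M[:400,:640]=w[:,:,::-1]
k=cv2.resize(c[130:230,265:425,::-1],None,fx=3,fy=3,interpolation=cv2.INTER_CUBIC); M[300:600,320:800]=k
cv2.imwrite('pics/m2.png',M)
```

```text
t 8.12 p [0.472  0.0903 0.2041] ytool -73.48 zt [-0.001  0.    -1.   ] F [ 0.9 -1.2 -2.1] w 0.0241 gf 30.0
```

View pics/m2.png

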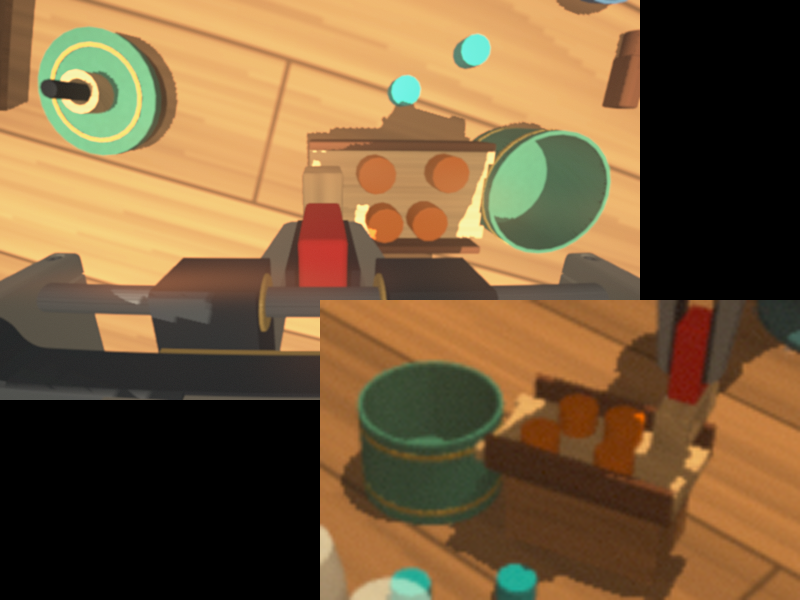

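The wrist view shows the gripped pusher's head end at about (323,167–205), the upper rail along row ~145 from column 308 to 494, and the lower rail near row 245. The four bungs are at (377,174), (447,173), (384,222) and (427,221), with the tin rim spanning columns 483–609. In the scene inset the pusher hangs over the +y end of the tray, behind all the bungs.

```bash
cat >> h.py <<'E'
def loc(tin,yaw,P):
    c,s_=math.cos(yaw),math.sin(yaw); P=np.atleast_2d(P).astype(float); return P@np.array([[c,s_,0],[-s_,c,0],[0,0,1]])+np.array([tin[0],tin[1],0])
E
python3 - <<'E'
from h import *
s=get_state(); C=cam('wrist',s)
for tin in((.5365,-.133),(.5343,-.1297),(.5387,-.136)):
  print(tin,np.round(proj(loc(tin,math.radians(16.2),[(.053,.245,.115),(.045,.245,.115),(.053,.075,.115),(.045,.075,.115),(-.045,.075,.115),(-.053,.075,.115),(.065,0,.09),(-.065,0,.09),(0,-.065,.09)]),C)).astype(int).tolist())
a=math.radians(-73.48+90); t=s['eef_pos']
print('pusher head',np.round(proj(np.array([(t[0]+dx*math.cos(a)-dy*math.sin(a),t[1]+dx*math.sin(a)+dy*math.cos(a),z) for dx,dy,z in((.038,.014,.174),(.038,-.014,.174),(.038,.014,.14),(.038,-.014,.14),(.018,.012,.174),(.018,.012,.24),(.018,-.012,.24))]),C)).astype(int).tolist())
for p in((377,174),(447,173),(384,222),(427,221)): print(ray(p,.117,C).round(4))
im=np.load('pics/w2.png.npy')
cv2.imwrite('pics/c3.png',cv2.resize(im[120:270,290:490,::-1],None,fx=4,fy=4,interpolation=cv2.INTER_CUBIC))
E
```

```text
(0.5365, -0.133) [[304, 142], [304, 152], [499, 143], [498, 152], [483, 247], [482, 254], [560, 130], [535, 253], [606, 195]]
(0.5343, -0.1297) [[300, 144], [300, 153], [495, 145], [494, 154], [479, 248], [478, 256], [556, 131], [532, 254], [602, 196]]
(0.5387, -0.136) [[308, 141], [308, 150], [503, 142], [502, 151], [487, 245], [486, 253], [564, 128], [539, 252], [609, 194]]
pusher head [[301, 172], [343, 172], [304, 165], [340, 164], [305, 201], [296, 240], [348, 240]]
[0.5107 0.0486 0.117 ]
[ 0.5289 -0.0106  0.117 ]
[0.4703 0.0278 0.117 ]
[ 0.4822 -0.01    0.117 ]
```

View pics/c3.png

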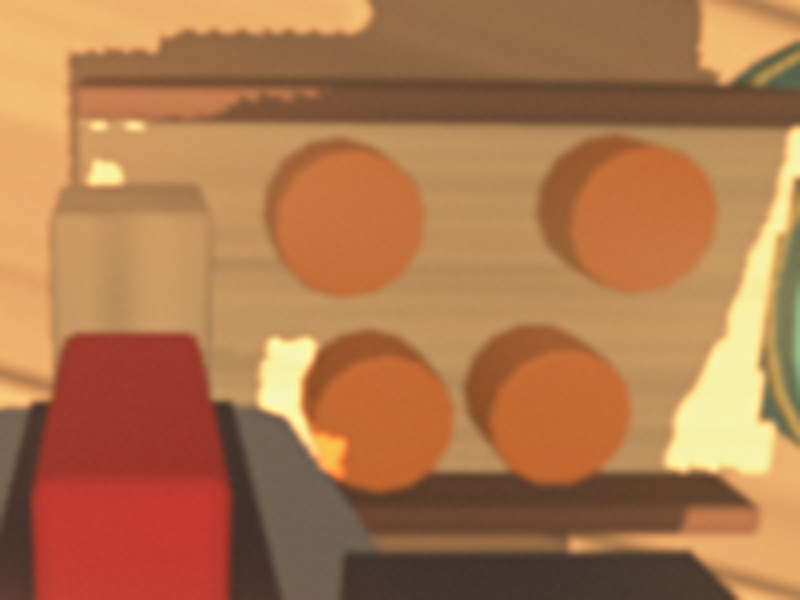

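Run:
```python
from h import *
st()
plan([(.4754,.0853,.2044,-73.8),(.4754,.0853,.1605,-73.8,15),(.5259,-.0884,.1605,-73.8,12)],open_=15)
```

```text
t 8.22 p [0.4722 0.0874 0.2042] ytool -73.76 zt [-0. -0. -1.] F [ 0.5 -0.9 -1.8] w 0.024 gf 30.0
[[[0.0,0.0,0.01],[0.06,0.07,-0.0],15],[[0.0,0.0,-0.0],[0.0,0.0,0.36],15],[[0.0,0.0,-0.0],[0.0,0.0,0.37],15],[[0.0,0.0,-0.0],[0.0,0.0,0.36],15],[[0.0,0.0,-0.0],[0.0,0.3,0.0],15]]
[[[0.0,0.0,-0.0],[0.0,0.3,0.0],15],[[0.0,0.0,-0.0],[0.0,0.3,0.0],15],[[0.0,0.0,-0.0],[0.0,0.3,0.0],15],[[0.0,0.0,-0.0],[0.0,0.3,0.0],15],[[0.0,0.0,-0.0],[0.0,0.3,0.0],15]]
[[[0.0,0.0,-0.0],[0.0,0.3,0.0],15],[[0.0,0.0,-0.0],[0.0,0.3,0.0],15],[[0.0,0.0,-0.0],[0.0,0.3,0.0],15],[[0.0,0.0,-0.0],[0.0,0.3,0.0],15],[[0.0,0.0,-0.0],[0.0,0.3,0.0],15]]
[[[0.0,0.0,-0.0],[0.0,0.31,0.0],15],[[0.0,0.0,-0.0],[0.0,0.3,0.0],15],[[0.0,0.0,-0.0],[0.0,0.31,0.0],15],[[0.0,0.0,-0.0],[0.01,0.3,0.01],15]]
end [ 0.526  -0.0882  0.1603] 19
```

Run:
```python
from h import *
from scipy.optimize import least_squares
a=math.radians(-73.48); y=np.array([math.cos(a),math.sin(a),0]); z=np.array([-.0007,.0003,-1.]); z/=np.linalg.norm(z); y-=z*(y@z)
s=dict(eef_pos=[.472,.0903,.2041],eef_rot=R.from_matrix(np.c_[np.cross(y,z),y,z]).as_quat()); C=cam('wrist',s)
im=np.load('pics/w2.png.npy').astype(int)
# tin rim outer edge: right half by colour against the light wood
g=((im[...,1]-im[...,0]>5)).astype(np.uint8); g[:120]=0; g[260:]=0; g[:,:560]=0
c=max(cv2.findContours(g,cv2.RETR_EXTERNAL,cv2.CHAIN_APPROX_NONE)[0],key=len)[:,0].astype(float); c=c[c[:,0]>565][::3]; print(c.max(0),c.min(0),len(c))
def line(P,Q,pts,t,yw):
    q=proj(loc(t,yw,[P,Q]),C); d=q[1]-q[0]; n=np.array([-d[1],d[0]])/np.hypot(*d); return (np.array(pts)-q[0])@n
th=np.linspace(-2.2,1.2,400)
def res(v):
    t=v[:2]; yw=v[2]
    r=list(line((.053,.245,.115),(.053,.085,.115),[(312,140.6),(488,142)],t,yw))+list(line((.045,.245,.115),(.045,.085,.115),[(330,150.6),(488,151.4)],t,yw))
    r.append(308.8-proj(loc(t,yw,[(.053,.245,.115)]),C)[0,0])
    q=proj(loc(t,0,np.c_[.065*np.cos(th),.065*np.sin(th),0*th+.09]),C); ce=proj(loc(t,0,[(0,0,.09)]),C)[0]
    for p in c:
        i=np.argmin(np.linalg.norm(q-p,axis=1)); r.append((np.linalg.norm(p-ce)-np.linalg.norm(q[i]-ce))*.3)
    return r
r=least_squares(res,[.538,-.133,.283],diff_step=1e-3,loss='soft_l1'); print(r.x,np.degrees(r.x[2]),np.round(r.fun[:5],2),np.abs(r.fun[5:]).mean()/.3)
print('low rail',np.round(proj(loc(r.x[:2],r.x[2],[(-.045,.1,.115),(-.053,.1,.115),(.045,.075,.115),(.0,.075,.093)]),C),1))
for p in((377,174),(447,173),(384,222),(427,221)):
    P=ray(p,.117,C); d=(P[:2]-r.x[:2]); cc,ss=math.cos(r.x[2]),math.sin(r.x[2]); print('bung tray-local',round(cc*d[0]+ss*d[1],4),round(-ss*d[0]+cc*d[1]-.16,4))
```

```text
[609. 245.] [566. 131.] 47
[ 0.53745872 -0.13135434  0.27940775] 16.008885116328585 [ 0.17 -0.78  0.55 -0.61  2.25] 0.5048595974658844
low rail [[459.4 246.6]
 [458.2 254.3]
 [500.4 152.2]
 [479.9 195.3]]
bung tray-local 0.0247 0.0235
bung tray-local 0.0263 -0.0384
bung tray-local -0.0198 0.0145
bung tray-local -0.0185 -0.0251
```

Run:
```python
from h import *
st()
plan([(.4747,.0891,.2044,-73.9),(.4747,.0891,.1605,-73.9,15),(.5246,-.0838,.1605,-73.9,12)],open_=15)
```

```text
t 8.22 p [0.4722 0.0874 0.2042] ytool -73.76 zt [-0. -0. -1.] F [ 0.5 -0.9 -1.8] w 0.024 gf 30.0
[[[0.0,0.0,0.02],[0.07,-0.02,-0.0],15],[[0.0,0.0,-0.0],[0.0,-0.0,0.36],15],[[0.0,0.0,-0.0],[0.0,-0.0,0.37],15],[[0.0,0.0,-0.0],[0.0,-0.0,0.36],15],[[0.0,0.0,-0.0],[0.0,0.3,0.0],15]]
[[[0.0,0.0,-0.0],[0.0,0.3,0.0],15],[[0.0,0.0,-0.0],[0.0,0.3,0.0],15],[[0.0,0.0,-0.0],[0.0,0.3,0.0],15],[[0.0,0.0,-0.0],[0.0,0.3,0.0],15],[[0.0,0.0,-0.0],[0.0,0.3,0.0],15]]
[[[0.0,0.0,-0.0],[0.0,0.3,0.0],15],[[0.0,0.0,-0.0],[0.0,0.3,0.0],15],[[0.0,0.0,-0.0],[0.0,0.3,0.0],15],[[0.0,0.0,-0.0],[0.0,0.3,0.0],15],[[0.0,0.0,-0.0],[0.0,0.3,0.0],15]]
[[[0.0,0.0,-0.0],[0.0,0.3,0.0],15],[[0.0,0.0,-0.0],[0.0,0.3,0.0],15],[[0.0,0.0,-0.0],[0.0,0.3,0.0],15],[[0.0,0.0,-0.0],[0.0,0.29,0.01],15]]
end [ 0.5244 -0.0837  0.1603] 19
```

Request:
move_arm --targets '[[[0,0,0.02],[0.07,-0.02,0],15],[[0,0,0],[0,0,0.36],15],[[0,0,0],[0,0,0.37],15],[[0,0,0],[0,0,0.36],15],[[0,0,0],[0,0,0],15]]'

```text
t: 8.85
eef_pos: [0.4739, 0.0888, 0.1592]
eef_rot: [0.99, 0.14, -0.002, 0.001]
contact_force: [-0.2, 0.2, -0.8]
gripper_width: 0.0239
grasp_force: 30.0
```

Run:
```python
from h import *
st()
```

```text
t 8.85 p [0.4739 0.0888 0.1592] ytool -73.95 zt [-0.003 -0.002 -1.   ] F [-0.2  0.2 -0.8] w 0.0239 gf 30.0
```

Request:
move_arm --targets '[[[0,0,0],[0,0.3,0],15],[[0,0,0],[0,0.3,0],15],[[0,0,0],[0,0.3,0],15],[[0,0,0],[0,0.3,0],15],[[0,0,0],[0,0.3,0],15]]'

```text
t: 9.48
eef_pos: [0.4919, 0.031, 0.161]
eef_rot: [0.99, 0.14, 0.0, -0.0]
contact_force: [-0.1, 1.0, -0.1]
gripper_width: 0.0239
grasp_force: 30.0
```

Request:
move_arm --targets '[[[0,0,0],[0,0.3,0],15],[[0,0,0],[0,0.3,0],15],[[0,0,0],[0,0.3,0],15],[[0,0,0],[0,0.3,0],15],[[0,0,0],[0,0.3,0],15]]'

```text
t: 10.1
eef_pos: [0.5084, -0.0269, 0.1607]
eef_rot: [0.99, 0.14, -0.0, 0.0]
contact_force: [0.3, 1.2, -1.2]
gripper_width: 0.0242
grasp_force: 30.0
```

Request:
move_arm --targets '[[[0,0,0],[0,0.3,0],15],[[0,0,0],[0,0.3,0],15],[[0,0,0],[0,0.3,0],15],[[0,0,0],[0,0.3,0],15],[[0,0,0],[0,0.3,0],15]]'

```text
t: 10.72
eef_pos: [0.525, -0.0844, 0.1608]
eef_rot: [0.99, 0.14, 0.0, 0.0]
contact_force: [0.4, 0.5, -1.1]
gripper_width: 0.0239
grasp_force: 30.0
```

Run:
```python
from h import *
st(); s,w=snap('wrist','w4.png'); _,c=snap('scene','s4.png'); _,t=snap('top','t4.png')
M=np.zeros((600,800,3),np.uint8)
M[:400,:640]=w[:,:,::-1]
M[300:600,320:800]=cv2.resize(c[130:230,265:425,::-1],None,fx=3,fy=3,interpolation=cv2.INTER_CUBIC)
M[320:590,0:315]=cv2.resize(t[190:280,300:405,::-1],None,fx=3,fy=3,interpolation=cv2.INTER_CUBIC)
cv2.imwrite('pics/m4.png',M)
```

```text
t 10.72 p [ 0.525  -0.0844  0.1608] ytool -73.92 zt [ 0. -0. -1.] F [ 0.4  0.5 -1.1] w 0.0239 gf 30.0
```

View pics/m4.png

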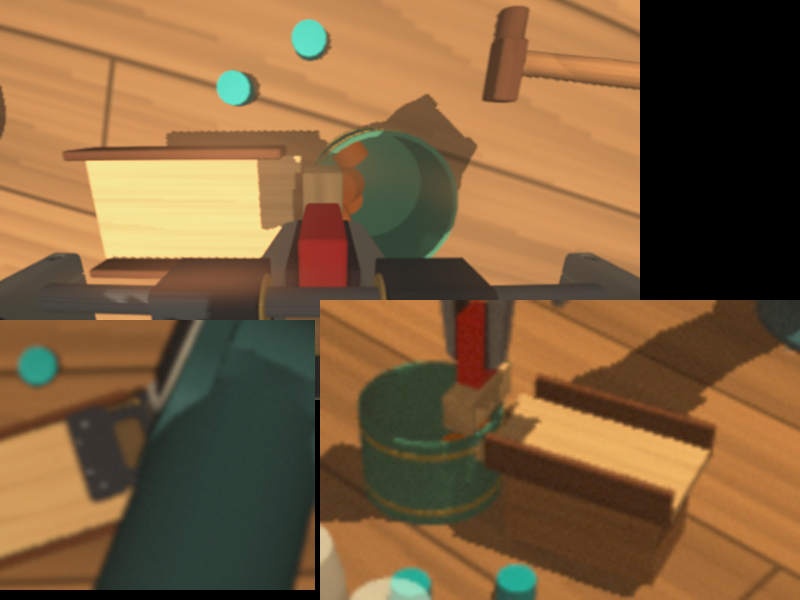

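The wrist view shows the tray empty and orange showing inside the tin near (350,180). The scene inset shows the pusher head past the rim. I will lift it, carry it back and check the tin from there.

Run:
```python
from h import *
plan([(.5246,-.0838,.2044,-73.9,15),(.4756,-.3904,.2044,-87.84,36),(.4756,-.3904,.0655,-87.84,30)],open_=15)
```

```text
[[[0.0,0.0,-0.0],[-0.0,-0.01,-0.36],15],[[0.0,0.0,-0.01],[-0.0,-0.0,-0.37],15],[[0.0,0.0,-0.0],[-0.0,-0.01,-0.36],15],[[0.0,0.0,0.19],[-0.37,0.78,0.0],15],[[0.0,0.0,0.19],[-0.35,0.79,0.0],15]]
[[[0.0,0.0,0.19],[-0.32,0.8,0.0],15],[[0.0,0.0,0.2],[-0.3,0.81,0.0],15],[[0.0,0.0,0.19],[-0.28,0.82,0.0],15],[[0.0,0.0,0.2],[-0.26,0.82,0.0],15],[[0.0,0.0,0.19],[-0.24,0.83,0.0],15]]
[[[0.0,0.0,0.2],[-0.21,0.83,0.0],15],[[0.0,0.0,0.19],[-0.19,0.84,0.0],15],[[0.0,-0.0,0.0],[-0.0,0.0,0.69],15],[[0.0,-0.0,0.0],[-0.0,0.0,0.7],15],[[0.0,-0.0,0.0],[-0.0,0.0,0.69],15]]
[[[0.0,-0.0,0.0],[-0.0,0.0,0.7],15],[[0.0,-0.0,0.0],[-0.0,0.0,0.69],15]]
end [ 0.4757 -0.3902  0.0657] 17
```

Request:
move_arm --targets '[[[0,0,0],[0,0,-0.36],15],[[0,0,0],[0,0,-0.37],15],[[0,0,0],[0,0,-0.36],15],[[0,0,0.19],[-0.37,0.78,0],15],[[0,0,0.19],[-0.35,0.79,0],15]]'

```text
t: 11.5
eef_pos: [0.5141, -0.1519, 0.2057]
eef_rot: [0.993, 0.114, 0.001, -0.0]
contact_force: [1.5, 0.5, -1.5]
gripper_width: 0.0239
grasp_force: 30.0
```

Request:
move_arm --targets '[[[0,0,0.19],[-0.32,0.8,0],15],[[0,0,0.2],[-0.3,0.81,0],15],[[0,0,0.19],[-0.28,0.82,0],15],[[0,0,0.2],[-0.26,0.82,0],15],[[0,0,0.19],[-0.24,0.83,0],15]]'

```text
t: 12.12
eef_pos: [0.4868, -0.3231, 0.2055]
eef_rot: [0.999, 0.046, 0.001, 0.0]
contact_force: [-0.5, 0.9, -1.9]
gripper_width: 0.0236
grasp_force: 30.0
```

Request:
move_arm --targets '[[[0,0,0.2],[-0.21,0.83,0],15],[[0,0,0.19],[-0.19,0.84,0],15],[[0,0,0],[0,0,0],15],[[0,0,0],[0,0,0.7],15],[[0,0,0],[0,0,0.7],15]]'

```text
t: 12.75
eef_pos: [0.4771, -0.3887, 0.1485]
eef_rot: [1.0, 0.02, 0.001, -0.0]
contact_force: [0.5, -0.4, -1.0]
gripper_width: 0.0238
grasp_force: 30.0
```

Run:
```python
from h import *
st(); s,w=snap('wrist','w5.png'); _,t=snap('top','t5.png'); _,c=snap('scene','s5.png')
M=np.zeros((600,800,3),np.uint8)
M[:400,:640]=w[:,:,::-1]
M[320:590,0:420]=cv2.resize(t[190:280,270:410,::-1],None,fx=3,fy=3,interpolation=cv2.INTER_CUBIC)
M[300:600,430:790]=cv2.resize(c[130:230,265:385,::-1],None,fx=3,fy=3,interpolation=cv2.INTER_CUBIC)
cv2.imwrite('pics/m5.png',M)
# orange mask in the top view, tin area
h=cv2.cvtColor(t,cv2.COLOR_RGB2HSV); m=((h[...,0]<18)&(h[...,1]>200)).astype(np.uint8); m[:,:272]=0;m[:,410:]=0;m[:200]=0;m[280:]=0
n,l,a,cc=cv2.connectedComponentsWithStats(m)
for i in range(1,n):
    if a[i,4]>5: print(a[i],cc[i].round(1))
```

```text
t 12.75 p [ 0.4771 -0.3887  0.1485] ytool -87.72 zt [ 0.002  0.001 -1.   ] F [ 0.5 -0.4 -1. ] w 0.0238 gf 30.0
[357 209  17  37 391] [364.9 227.5]
```

View pics/m5.png

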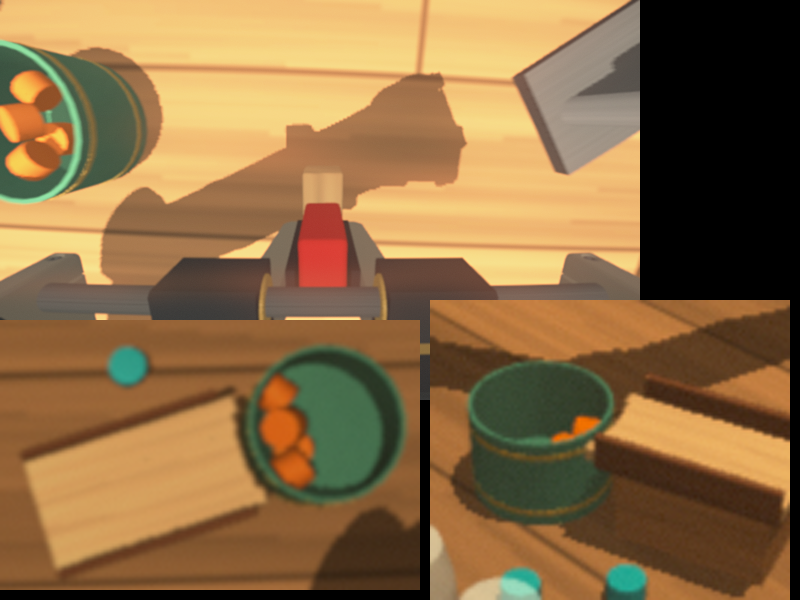

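The top inset shows the tray empty and four orange bungs in the tin near (364,227), heaped against its tray-side wall. The pusher is still held upright. I will set it down and triangulate how high the heap stands.

Request:
move_arm --targets '[[[0,0,0],[0,0,0.7],15],[[0,0,0],[0,0,0.7],15],[[0,0,0],[0,0,0.4],15],[[0,0,0],[0,0,0.2],15],[[0,0,0],[0,0,0],15]]'

```text
t: 13.52
eef_pos: [0.4761, -0.3904, 0.0688]
eef_rot: [1.0, 0.019, 0.0, 0.0]
contact_force: [-0.6, 0.4, -1.8]
gripper_width: 0.024
grasp_force: 30.0
```

Run:
```python
from h import *
st()
a=math.radians(-87.72); y=np.array([math.cos(a),math.sin(a),0]); z=np.array([.002,.001,-1.]); z/=np.linalg.norm(z); y-=z*(y@z)
C=cam('wrist',dict(eef_pos=[.4771,-.3887,.1485],eef_rot=R.from_matrix(np.c_[np.cross(y,z),y,z]).as_quat())); T=cam('top'); S=cam('scene')
def tri(pa,ca,pb,cb):
    L=[]
    for p,c in((pa,ca),(pb,cb)):
        o=c[2][:3,3]; d=ray(p,0,c)-o; L.append((o,d/np.linalg.norm(d)))
    A=np.c_[L[0][1],-L[1][1]]; k=np.linalg.lstsq(A,L[1][0]-L[0][0],rcond=None)[0]
    P,Q=L[0][0]+k[0]*L[0][1],L[1][0]+k[1]*L[1][1]; return ((P+Q)/2).round(4),round(np.linalg.norm(P-Q),4)
f=lambda x,y:(270+x/3-.3,190+(y-320)/3-.3)
print('top bung blob 1',tri(f(279,393),T,(36,91),C)); print('mid',tri(f(282,428),T,(22,122),C)); print('low',tri(f(294,468),T,(33,158),C))
g=lambda x,y:(265+(x-430)/3-.3,130+(y-300)/3-.3)
print('scene hi',[tri(g(587,422),S,f(*p),T) for p in((279,393),(282,428),(294,468))])
```

```text
t 13.53 p [ 0.4761 -0.3904  0.0688] ytool -87.83 zt [ 0. -0. -1.] F [-0.6  0.4 -1.8] w 0.024 gf 30.0
top bung blob 1 (array([ 0.5696, -0.1007,  0.0224]), np.float64(0.0003))
mid (array([ 0.5386, -0.0996,  0.0412]), np.float64(0.0021))
low (array([ 0.5045, -0.1077,  0.0445]), np.float64(0.0029))
scene hi [(array([ 0.5517, -0.0794,  0.1024]), np.float64(0.0293)), (array([ 0.5299, -0.0894,  0.0836]), np.float64(0.0131)), (array([ 0.5024, -0.1064,  0.0589]), np.float64(0.0006))]
```

Request:
move_arm --targets '[[[0,0,0],[0,0,0.1],15],[[0,0,0],[0,0,0],15],[[0,0,0],[0,0,0],26],[[0,0,0],[0,0,0],32],[[0,0,0],[0,0,0],60]]'

```text
t: 14.15
eef_pos: [0.476, -0.3903, 0.0646]
eef_rot: [1.0, 0.019, 0.0, 0.0]
contact_force: [-0.2, 0.0, -0.4]
gripper_width: 0.0401
grasp_force: 0.0
```

Request:
move_arm --targets '[[[0,0,0],[0,0,0],70],[[0,0,0],[0,0,-0.5],91.9],[[0,0,0],[0,0,-0.9],91.9],[[0,0,0],[0,0,-0.9],91.9],[[0,0,0],[0,0,-0.9],91.9]]'

```text
t: 14.78
eef_pos: [0.4758, -0.3905, 0.195]
eef_rot: [1.0, 0.019, 0.001, 0.0]
contact_force: [0.7, 0.3, -0.3]
gripper_width: 0.0901
grasp_force: 0.0
```

Run:
```python
from h import *
s=st(); print(s['joints'].round(2))
plan([(.4756,-.3904,.24,-87.8),(.455,-.15,.24,-80),(.455,.05,.24,-74),(.49,.36,.24,-74)])
```

```text
t 14.78 p [ 0.4758 -0.3905  0.195 ] ytool -87.86 zt [ 0.001 -0.001 -1.   ] F [ 0.7  0.3 -0.3] w 0.0901 gf 0.0
[ 0.03  0.55  0.84  1.76 -0.47  1.04 -0.5 ]
[[[0.0,-0.0,-0.0],[-0.0,-0.0,-0.56],91.9],[[0.01,-0.01,-0.01],[-0.0,-0.0,-0.57],91.9],[[-0.0,0.0,-0.14],[-0.04,-0.86,0.0],91.9],[[-0.0,0.0,-0.14],[-0.02,-0.86,0.0],91.9],[[-0.0,0.0,-0.14],[-0.01,-0.86,0.0],91.9]]
[[[-0.0,0.0,-0.14],[0.01,-0.86,0.0],91.9],[[-0.0,0.0,-0.14],[0.03,-0.86,0.0],91.9],[[-0.0,0.0,-0.14],[0.04,-0.87,0.0],91.9],[[-0.01,0.0,-0.13],[0.06,-0.86,0.01],91.9],[[0.0,0.0,-0.13],[0.14,-0.82,-0.0],91.9]]
[[[0.0,0.0,-0.12],[0.16,-0.82,-0.0],91.9],[[0.0,0.0,-0.13],[0.17,-0.81,-0.0],91.9],[[0.0,0.0,-0.12],[0.19,-0.81,-0.0],91.9],[[0.0,0.0,-0.13],[0.2,-0.81,-0.0],91.9],[[0.0,0.0,-0.12],[0.22,-0.81,-0.0],91.9]]
[[[0.0,0.0,-0.0],[0.33,-0.8,-0.0],91.9],[[0.0,0.0,-0.0],[0.33,-0.8,-0.0],91.9],[[0.0,0.0,-0.0],[0.33,-0.8,-0.0],91.9],[[0.0,0.0,-0.0],[0.33,-0.8,-0.0],91.9],[[0.0,0.0,-0.0],[0.33,-0.8,-0.0],91.9]]
[[[0.0,0.0,-0.0],[0.33,-0.8,-0.0],91.9],[[0.0,0.0,-0.0],[0.33,-0.8,-0.0],91.9],[[0.0,0.0,-0.0],[0.33,-0.8,-0.01],91.9],[[0.0,0.0,-0.0],[0.33,-0.81,-0.0],91.9]]
end [0.4898 0.36   0.24  ] 24
```

Request:
move_arm --targets '[[[0,0,0],[0,0,-0.56],91.9],[[0,0,0],[0,0,-0.57],91.9],[[0,0,-0.14],[-0.04,-0.86,0],91.9],[[0,0,-0.14],[-0.02,-0.86,0],91.9],[[0,0,-0.14],[-0.01,-0.86,0],91.9]]'

```text
t: 15.4
eef_pos: [0.4669, -0.2867, 0.2388]
eef_rot: [0.999, 0.048, 0.001, 0.0]
contact_force: [0.8, 0.0, -0.2]
gripper_width: 0.092
grasp_force: 0.0
```

Request:
move_arm --targets '[[[0,0,-0.14],[0.01,-0.86,0],91.9],[[0,0,-0.14],[0.03,-0.86,0],91.9],[[0,0,-0.14],[0.04,-0.87,0],91.9],[[0,0,-0.13],[0.06,-0.86,0],91.9],[[0,0,-0.13],[0.14,-0.82,0],91.9]]'

```text
t: 16.02
eef_pos: [0.4551, -0.1157, 0.2387]
eef_rot: [0.995, 0.095, 0.001, -0.0]
contact_force: [0.5, 0.8, -0.6]
gripper_width: 0.0916
grasp_force: 0.0
```

Request:
move_arm --targets '[[[0,0,-0.12],[0.16,-0.82,0],91.9],[[0,0,-0.13],[0.17,-0.81,0],91.9],[[0,0,-0.12],[0.19,-0.81,0],91.9],[[0,0,-0.13],[0.2,-0.81,0],91.9],[[0,0,-0.12],[0.22,-0.81,0],91.9]]'

```text
t: 16.65
eef_pos: [0.4557, 0.051, 0.2388]
eef_rot: [0.99, 0.138, 0.001, -0.001]
contact_force: [-0.1, 0.1, -0.4]
gripper_width: 0.0919
grasp_force: 0.0
```

Request:
move_arm --targets '[[[0,0,0],[0.33,-0.8,0],91.9],[[0,0,0],[0.33,-0.8,0],91.9],[[0,0,0],[0.33,-0.8,0],91.9],[[0,0,0],[0.33,-0.8,0],91.9],[[0,0,0],[0.33,-0.8,0],91.9]]'

```text
t: 17.27
eef_pos: [0.4756, 0.223, 0.2389]
eef_rot: [0.99, 0.138, 0.001, -0.0]
contact_force: [0.0, 0.5, -0.5]
gripper_width: 0.0921
grasp_force: 0.0
```

Request:
move_arm --targets '[[[0,0,0],[0.33,-0.8,0],91.9],[[0,0,0],[0.33,-0.8,0],91.9],[[0,0,0],[0.33,-0.8,0],91.9],[[0,0,0],[0.33,-0.81,0],91.9],[[0,0,0],[0,0,0],91.9]]'

```text
t: 17.9
eef_pos: [0.4903, 0.3629, 0.2384]
eef_rot: [0.99, 0.14, 0.001, -0.0]
contact_force: [0.4, -1.3, 0.2]
gripper_width: 0.0918
grasp_force: 0.0
```

Run:
```python
from h import *
s=st(); print(s['joints'].round(2))
s,w=snap('wrist','w6.png'); import pickle; pickle.dump(s,open('pics/w6.pkl','wb'))
_,t=snap('top','t6.png')
M=np.zeros((600,800,3),np.uint8); M[:400,:640]=w[:,:,::-1]
M[310:600,0:400]=cv2.resize(t[215:302,440:560,::-1],(400,290),interpolation=cv2.INTER_CUBIC)
M[300:600,420:800]=cv2.resize(w[100:220,250:402,::-1],(380,300),interpolation=cv2.INTER_CUBIC)
cv2.imwrite('pics/m6.png',M)
C=cam('wrist',s)
print(proj(np.array([(.4975,.366,.094),(.497,.365,.034),(.497,.365,.058)]),C))
```

```text
t 17.9 p [0.4903 0.3629 0.2384] ytool -73.86 zt [ 0.001  0.001 -1.   ] F [ 0.4 -1.3  0.2] w 0.0918 gf 0.0
[-1.14  0.42  0.59  1.72 -0.26  1.07 -1.75]
[[321.39866923 181.07524697]
 [322.18372658 172.01583654]
 [322.17419231 175.51832218]]
```

View pics/m6.png

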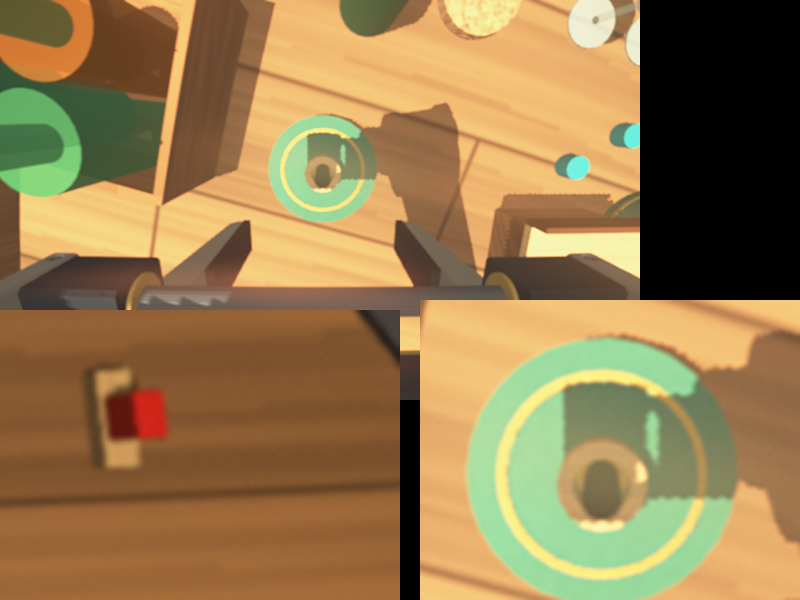

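The wrist view shows the lids centred at about (322,168), with the collar at (323,173), the stem top at about (322,179) and nothing between the jaws. The top inset shows the pusher standing upright on the table. The stem is estimated at (0.500, 0.3655).

Run:
```python
from h import *
st()
plan([(.500,.3655,.20,-73.9),(.500,.3655,.10,-73.9,30),(.500,.3655,.0735,-73.9,10)],open_=70)
```

```text
t 18.0 p [0.4909 0.3594 0.2383] ytool -74.12 zt [ 0.001 -0.    -1.   ] F [0.5 0.1 0.5] w 0.0918 gf 0.0
[[[0.0,-0.0,-0.03],[0.26,-0.09,0.96],70],[[0.0,-0.0,0.0],[-0.0,0.0,0.62],70],[[0.0,-0.0,0.0],[-0.0,0.0,0.63],70],[[0.0,-0.0,0.0],[-0.0,0.0,0.62],70],[[0.0,-0.0,0.0],[-0.0,0.0,0.63],70]]
[[[0.0,-0.0,0.0],[-0.0,0.0,0.22],70],[[0.0,-0.0,0.0],[-0.0,0.0,0.22],70],[[0.0,-0.0,0.0],[-0.0,0.0,0.22],70]]
end [0.5001 0.3656 0.0735] 8
```

Request:
move_arm --targets '[[[0,0,-0.03],[0.26,-0.09,0.96],70],[[0,0,0],[0,0,0.62],70],[[0,0,0],[0,0,0.63],70],[[0,0,0],[0,0,0.62],70],[[0,0,0],[0,0,0.63],70]]'

```text
t: 18.62
eef_pos: [0.5005, 0.3649, 0.0995]
eef_rot: [0.99, 0.139, 0.001, 0.0]
contact_force: [0.6, 0.4, 0.6]
gripper_width: 0.07
grasp_force: 0.0
```

Request:
move_arm --targets '[[[0,0,0],[0,0,0.22],60],[[0,0,0],[0,0,0.22],50],[[0,0,0],[0,0,0.22],45],[[0,0,0],[0,0,0],40],[[0,0,0],[0,0,0],30]]'

```text
t: 19.25
eef_pos: [0.5, 0.3668, 0.0732]
eef_rot: [0.99, 0.141, 0.0, -0.0]
contact_force: [-0.7, 0.5, -0.0]
gripper_width: 0.0324
grasp_force: 0.0
```

Run:
```python
from h import *
st(); s,w=snap('wrist','w7.png'); _,c=snap('scene','s7.png')
M=np.zeros((600,800,3),np.uint8); M[:300,:480]=cv2.resize(w[:,:,::-1],(480,300),interpolation=cv2.INTER_AREA)
M[300:600,:]=cv2.resize(c[215:315,400:560,::-1],(480,300),interpolation=cv2.INTER_CUBIC) if 0 else np.pad(cv2.resize(c[215:315,400:560,::-1],(480,300),interpolation=cv2.INTER_CUBIC),((0,0),(0,320),(0,0)))
M[:300,480:800]=cv2.resize(w[170:320,242:402,::-1],(320,300),interpolation=cv2.INTER_CUBIC)
cv2.imwrite('pics/m7.png',M)
```

```text
t 19.25 p [0.5    0.3668 0.0732] ytool -73.84 zt [ 0.001  0.    -1.   ] F [-0.7  0.5 -0. ] w 0.0324 gf 0.0
```

View pics/m7.png

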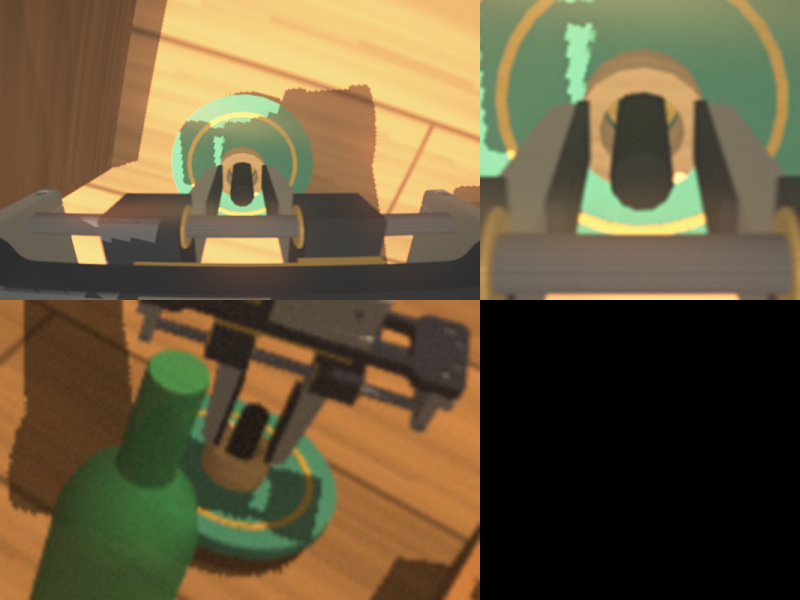

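The stem sits centred between the two fingers at about (323,240) in the wrist picture, with the tips just above the collar. I will close on it.

Request:
move_arm --targets '[[[0,0,0],[0,0,0],22],[[0,0,0],[0,0,0],18],[[0,0,0],[0,0,0],12],[[0,0,0],[0,0,0],10],[[0,0,0],[0,0,0],10]]'

```text
t: 19.98
eef_pos: [0.4998, 0.3666, 0.0729]
eef_rot: [0.99, 0.141, 0.0, -0.0]
contact_force: [-0.3, -0.5, 1.7]
gripper_width: 0.0174
grasp_force: 30.0
```

Request:
move_arm --targets '[[[0,0,0],[0,0,0],10],[[0,0,0],[0,0,0],10]]'

```text
t: 20.23
eef_pos: [0.4998, 0.3666, 0.073]
eef_rot: [0.99, 0.141, 0.0, -0.0]
contact_force: [0.1, -0.4, 2.9]
gripper_width: 0.0173
grasp_force: 30.0
```

Run:
```python
from h import *
s=st(); C=cam('wrist',s); M=R.from_quat(s['eef_rot']).as_matrix()
for dx in(-.003,0,.003):
    p=s['eef_pos']+M@[dx,0,s['eef_pos'][2]-.094]; print(dx,proj(p,C).round(1), 'bottom-edge',proj(p-M@[.009,0,0],C).round(1))
w=np.load('pics/w7.png.npy').astype(int); print([(r,int(w[r,323].sum())) for r in range(210,285,3)])
```

```text
t 20.23 p [0.4998 0.3666 0.073 ] ytool -73.84 zt [ 0.  0. -1.] F [ 0.1 -0.4  2.9] w 0.0173 gf 30.0
-0.003 [[322.2 265.1]] bottom-edge [[322.2 280.1]]
0 [[322.2 260.1]] bottom-edge [[322.2 275.1]]
0.003 [[322.2 254.9]] bottom-edge [[322.2 270.2]]
[(210, 497), (213, 500), (216, 301), (219, 173), (222, 166), (225, 164), (228, 168), (231, 164), (234, 163), (237, 165), (240, 168), (243, 165), (246, 174), (249, 188), (252, 178), (255, 180), (258, 184), (261, 191), (264, 202), (267, 208), (270, 225), (273, 237), (276, 530), (279, 547), (282, 577)]
```

Run:
```python
from h import *
st()
plan([(.4998,.3666,.208,-73.9,27),(.537,-.1312,.208,-73.9,26)],open_=10)
```

```text
t 20.23 p [0.4998 0.3666 0.073 ] ytool -73.84 zt [ 0.  0. -1.] F [ 0.1 -0.4  2.9] w 0.0173 gf 30.0
[[[-0.0,-0.0,0.0],[0.0,0.0,-0.68],10],[[-0.0,-0.0,0.0],[0.0,0.0,-0.67],10],[[-0.0,-0.0,0.0],[0.0,0.0,-0.68],10],[[-0.0,-0.0,0.0],[0.0,0.0,-0.67],10],[[-0.0,-0.0,0.01],[0.0,0.0,-0.68],10]]
[[[-0.0,-0.0,-0.0],[-0.13,0.61,0.0],10],[[-0.0,-0.0,-0.0],[-0.13,0.61,0.0],10],[[-0.0,-0.0,-0.0],[-0.13,0.61,0.0],10],[[-0.0,-0.0,-0.0],[-0.13,0.61,0.0],10],[[-0.0,-0.0,-0.0],[-0.13,0.61,0.0],10]]
[[[-0.0,-0.0,-0.0],[-0.13,0.61,0.0],10],[[-0.0,-0.0,-0.0],[-0.13,0.61,0.0],10],[[-0.0,-0.0,-0.0],[-0.13,0.61,0.0],10],[[-0.0,-0.0,-0.0],[-0.13,0.61,0.0],10],[[-0.0,-0.0,-0.0],[-0.13,0.61,0.0],10]]
[[[-0.0,-0.0,-0.0],[-0.13,0.61,0.0],10],[[-0.0,-0.0,-0.0],[-0.12,0.61,0.0],10],[[-0.0,-0.0,-0.0],[-0.13,0.61,0.0],10],[[-0.0,-0.0,-0.0],[-0.12,0.61,0.0],10],[[-0.0,-0.0,-0.0],[-0.13,0.61,0.0],10]]
[[[-0.0,-0.0,-0.0],[-0.12,0.61,0.0],10],[[-0.0,-0.0,-0.0],[-0.13,0.61,0.0],10],[[-0.0,-0.0,-0.0],[-0.12,0.62,0.0],10],[[-0.0,-0.0,-0.0],[-0.13,0.61,0.0],10],[[-0.0,-0.0,-0.0],[-0.12,0.62,0.0],10]]
end [ 0.5371 -0.1313  0.2081] 25
```

Request:
move_arm --targets '[[[0,0,0],[0,0,-0.3],10],[[0,0,0],[0,0,-0.7],10],[[0,0,0],[0,0,-0.8],10],[[0,0,0],[0,0,-0.8],10],[[0,0,0],[0,0,-0.78],10]]'

```text
t: 20.85
eef_pos: [0.499, 0.3661, 0.2087]
eef_rot: [0.99, 0.14, -0.001, 0.0]
contact_force: [-0.0, 0.6, -5.3]
gripper_width: 0.0169
grasp_force: 30.0
```

Request:
move_arm --targets '[[[0,0,0],[-0.07,0.31,0],10],[[0,0,0],[-0.13,0.61,0],10],[[0,0,0],[-0.13,0.61,0],10],[[0,0,0],[-0.13,0.61,0],10],[[0,0,0],[-0.13,0.61,0],10]]'

```text
t: 21.48
eef_pos: [0.5077, 0.2519, 0.2077]
eef_rot: [0.99, 0.14, -0.0, 0.0]
contact_force: [0.4, -0.1, -4.5]
gripper_width: 0.0173
grasp_force: 30.0
```

Run:
```python
from h import *
st()
plan([(.537,-.1312,.208,-73.9,26)],open_=10)
```

```text
t 21.48 p [0.5077 0.2519 0.2077] ytool -73.91 zt [-0. -0. -1.] F [ 0.4 -0.1 -4.5] w 0.0173 gf 30.0
[[[0.0,0.0,-0.0],[-0.13,0.63,-0.0],10],[[0.0,0.0,-0.0],[-0.13,0.63,-0.0],10],[[0.0,0.0,-0.0],[-0.13,0.63,-0.0],10],[[0.0,0.0,-0.0],[-0.13,0.63,-0.0],10],[[0.0,0.0,-0.0],[-0.13,0.63,-0.0],10]]
[[[0.0,0.0,-0.0],[-0.13,0.63,-0.0],10],[[0.0,0.0,-0.0],[-0.13,0.63,-0.0],10],[[0.0,0.0,-0.0],[-0.13,0.62,-0.0],10],[[0.0,0.0,-0.0],[-0.13,0.63,-0.0],10],[[0.0,0.0,-0.0],[-0.13,0.62,-0.0],10]]
[[[0.0,0.0,-0.0],[-0.13,0.63,-0.0],10],[[0.0,0.0,-0.0],[-0.13,0.62,-0.0],10],[[0.0,0.0,-0.0],[-0.13,0.63,-0.0],10],[[0.0,0.0,-0.0],[-0.13,0.62,-0.0],10],[[0.0,0.0,-0.0],[-0.13,0.63,-0.0],10]]
end [ 0.537  -0.1314  0.2078] 15
```

Request:
move_arm --targets '[[[0,0,0],[-0.13,0.62,0],10],[[0,0,0],[-0.13,0.62,0],10],[[0,0,0],[-0.13,0.62,0],10],[[0,0,0],[-0.13,0.62,0],10],[[0,0,0],[-0.13,0.62,0],10]]'

```text
t: 22.1
eef_pos: [0.5171, 0.126, 0.208]
eef_rot: [0.99, 0.14, 0.0, -0.0]
contact_force: [0.8, -1.2, -4.5]
gripper_width: 0.0174
grasp_force: 30.0
```

Request:
move_arm --targets '[[[0,0,0],[-0.13,0.62,0],10],[[0,0,0],[-0.13,0.62,0],10],[[0,0,0],[-0.13,0.62,0],10],[[0,0,0],[-0.13,0.62,0],10],[[0,0,0],[-0.13,0.62,0],10]]'

```text
t: 22.72
eef_pos: [0.5264, -0.0002, 0.2081]
eef_rot: [0.99, 0.14, 0.0, -0.0]
contact_force: [-0.1, 1.0, -4.9]
gripper_width: 0.0172
grasp_force: 30.0
```

Request:
move_arm --targets '[[[0,0,0],[-0.13,0.62,0],10],[[0,0,0],[-0.13,0.62,0],10],[[0,0,0],[-0.13,0.62,0],10],[[0,0,0],[-0.1,0.45,0],10],[[0,0,0],[0,0,0],10]]'

```text
t: 23.35
eef_pos: [0.533, -0.095, 0.2081]
eef_rot: [0.99, 0.139, 0.0, 0.0]
contact_force: [-0.4, 0.4, -4.6]
gripper_width: 0.0171
grasp_force: 30.0
```

Run:
```python
from h import *
st(); s,w=snap('wrist','w8.png'); _,c=snap('scene','s8.png'); s=st()
plan([(.537,-.1312,.208,-73.9,26),(.537,-.1312,.16,-73.9,12)],open_=10)
# tin rim vs lid seen from the side (scene)
S=cam('scene'); th=np.linspace(0,2*np.pi,361)
r=proj(np.c_[.537+.065*np.cos(th),-.1312+.065*np.sin(th),0*th+.09],S); print('tin rim predicted L/R/bottom',r[:,0].min().round(1),r[:,0].max().round(1),r[:,1].max().round(1))
c=c.astype(int)
for row in (165,168,171,174): print(row,[ (x,c[row,x].tolist()) for x in range(272,286,2)], [(x,c[row,x].tolist()) for x in range(318,334,2)])
```

```text
t 23.35 p [ 0.533  -0.095   0.2081] ytool -74.06 zt [ 0.    -0.001 -1.   ] F [-0.4  0.4 -4.6] w 0.0171 gf 30.0
t 23.45 p [ 0.5332 -0.0923  0.2079] ytool -73.86 zt [-0.     0.001 -1.   ] F [ 0.5 -0.  -5.1] w 0.0175 gf 30.0
[[[-0.0,-0.0,0.0],[-0.09,0.48,-0.0],10],[[-0.01,-0.0,0.01],[-0.09,0.48,-0.0],10],[[0.0,-0.0,-0.0],[-0.0,0.0,0.3],10],[[0.0,-0.0,-0.0],[-0.0,0.0,0.3],10],[[0.0,-0.0,-0.0],[-0.0,0.0,0.3],10]]
[[[0.0,-0.0,-0.0],[-0.0,0.0,0.3],10]]
end [ 0.537  -0.1312  0.1599] 6
tin rim predicted L/R/bottom 277.0 325.8 177.5
165 [(272, [156, 101, 53]), (274, [157, 104, 57]), (276, [151, 102, 54]), (278, [65, 67, 46]), (280, [43, 50, 32]), (282, [49, 58, 40]), (284, [51, 61, 43])] [(318, [50, 61, 43]), (320, [46, 57, 39]), (322, [48, 56, 38]), (324, [45, 56, 36]), (326, [80, 62, 37]), (328, [95, 65, 38]), (330, [112, 80, 47]), (332, [119, 87, 53])]
168 [(272, [158, 103, 54]), (274, [156, 102, 53]), (276, [150, 98, 51]), (278, [66, 64, 42]), (280, [52, 59, 41]), (282, [50, 60, 43]), (284, [49, 59, 42])] [(318, [53, 57, 37]), (320, [52, 58, 38]), (322, [50, 60, 42]), (324, [51, 62, 44]), (326, [67, 52, 31]), (328, [87, 60, 35]), (330, [114, 82, 49]), (332, [115, 83, 49])]
171 [(272, [173, 113, 58]), (274, [167, 110, 58]), (276, [160, 104, 56]), (278, [82, 70, 43]), (280, [50, 62, 46]), (282, [49, 60, 43]), (284, [49, 58, 42])] [(318, [126, 61, 19]), (320, [90, 61, 31]), (322, [54, 62, 44]), (324, [59, 60, 40]), (326, [91, 68, 38]), (328, [110, 79, 47]), (330, [115, 82, 47]), (332, [126, 90, 50])]
174 [(272, [180, 117, 60]), (274, [179, 118, 62]), (276, [176, 115, 62]), (278, [106, 80, 44]), (280, [63, 62, 35]), (282, [51, 59, 41]), (284, [51, 63, 45])] [(318, [53, 64, 45]), (320, [59, 52, 33]), (322, [79, 56, 33]), (324, [114, 79, 45]), (326, [115, 82, 45]), (328, [116, 85, 49]), (330, [120, 87, 49]), (332, [220, 158, 86])]
```

The tin's edges in the scene view fall at columns 277 and 325.5, against 277.0 and 325.8 predicted, so the tin position holds. I will move over it and lower.

Request:
move_arm --targets '[[[0,0,0],[-0.09,0.48,0],10],[[0,0,0],[-0.09,0.48,0],10],[[0,0,0],[0,0,0],10],[[0,0,0],[0,0,0.3],10],[[0,0,0],[0,0,0.3],10]]'

```text
t: 24.08
eef_pos: [0.5372, -0.1297, 0.1828]
eef_rot: [0.99, 0.142, -0.0, -0.001]
contact_force: [-0.4, 0.1, -4.9]
gripper_width: 0.0175
grasp_force: 30.0
```

Request:
move_arm --targets '[[[0,0,0],[0,0,0.3],10],[[0,0,0],[0,0,0.3],10],[[0,0,0],[0,0,0.1],10],[[0,0,0],[0,0,0.1],10],[[0,0,0],[0,0,0],10]]'

```text
t: 24.7
eef_pos: [0.5374, -0.1315, 0.1519]
eef_rot: [0.99, 0.141, 0.0, 0.0]
contact_force: [0.7, -0.2, -4.0]
gripper_width: 0.0174
grasp_force: 30.0
```

Run:
```python
from h import *
st()
```

```text
t 24.7 p [ 0.5374 -0.1315  0.1519] ytool -73.85 zt [ 0. -0. -1.] F [ 0.7 -0.2 -4. ] w 0.0174 gf 30.0
```

Request:
move_arm --targets '[[[0,0,0],[0,0,0.06],10],[[0,0,0],[0,0,0.06],10],[[0,0,0],[0,0,0.05],10],[[0,0,0],[0,0,0],10]]'

```text
t: 25.2
eef_pos: [0.5373, -0.1314, 0.145]
eef_rot: [0.99, 0.141, -0.0, -0.0]
contact_force: [-0.9, 0.7, -4.5]
gripper_width: 0.0174
grasp_force: 30.0
```

Request:
move_arm --targets '[[[0,0,0],[0,0,0.03],10],[[0,0,0],[0,0,0.03],10],[[0,0,0],[0,0,0],10]]'

```text
t: 25.58
eef_pos: [0.5375, -0.1314, 0.143]
eef_rot: [0.99, 0.141, 0.0, -0.0]
contact_force: [-0.2, -0.7, -3.5]
gripper_width: 0.0175
grasp_force: 30.0
```

Request:
move_arm --targets '[[[0,0,0],[0,0,0.03],10],[[0,0,0],[0,0,0],10]]'

```text
t: 25.82
eef_pos: [0.5375, -0.1314, 0.1429]
eef_rot: [0.99, 0.141, 0.0, -0.001]
contact_force: [-3.9, 1.1, 8.2]
gripper_width: 0.0174
grasp_force: 30.0
```

Run:
```python
from h import *
st(); print(get_state()['wrist_torque'].round(2))
```

```text
t 25.82 p [ 0.5375 -0.1314  0.1429] ytool -73.84 zt [ 0.     0.001 -1.   ] F [-3.9  1.1  8.2] w 0.0174 gf 30.0
[ 0.33  1.15 -0.01]
```

Request:
move_arm --targets '[[[0,0,0],[0,0,0],18],[[0,0,0],[0,0,0],20],[[0,0,0],[0,0,0],30],[[0,0,0],[0,0,0],50],[[0,0,0],[0,0,0],60]]'

```text
t: 26.45
eef_pos: [0.5374, -0.1315, 0.1416]
eef_rot: [0.99, 0.141, 0.0, 0.0]
contact_force: [-0.4, -0.4, -0.3]
gripper_width: 0.0479
grasp_force: 0.0
```

Request:
move_arm --targets '[[[0,0,0],[0,0,0],70],[[0,0,0],[0,0,-0.3],70],[[0,0,0],[0,0,-0.6],70],[[0,0,0],[0,0,-0.6],70],[[0,0,0],[0,0,0],70]]'

```text
t: 27.08
eef_pos: [0.5387, -0.1318, 0.2038]
eef_rot: [0.99, 0.141, 0.002, 0.0]
contact_force: [-0.3, 0.2, -1.5]
gripper_width: 0.0701
grasp_force: 0.0
```

Run:
```python
from h import *
import pickle
s=st(); s,w=snap('wrist','w9.png'); pickle.dump(s,open('pics/w9.pkl','wb')); _,c=snap('scene','s9.png'); st()
C=cam('wrist',s); S=cam('scene'); th=np.linspace(0,2*np.pi,361)
circ=lambda r,z,cx=.5375,cy=-.1314:np.c_[cx+r*np.cos(th),cy+r*np.sin(th),0*th+z]
# green outer lid ring extents in wrist and scene pictures
h=cv2.cvtColor(w,cv2.COLOR_RGB2HSV); g=((h[...,0]>40)&(h[...,0]<85)&(h[...,1]>60)).astype(np.uint8)
def comps(g,lo=300):
    n,l,a,cc=cv2.connectedComponentsWithStats(g)
    return [(a[i].tolist(),cc[i].round(1).tolist()) for i in range(1,n) if a[i,4]>lo]
print('wrist green',comps(g)); q=proj(circ(.07,.104),C); print('pred lid top edge',q.min(0).round(1),q.max(0).round(1))
hs=cv2.cvtColor(c,cv2.COLOR_RGB2HSV); gs=((hs[...,0]>40)&(hs[...,0]<90)&(hs[...,1]>40)&(hs[...,2]<140)).astype(np.uint8); gs[:,:260]=0;gs[:,345:]=0;gs[210:]=0;gs[:130]=0
print('scene green',comps(gs)); q=proj(circ(.07,.104),S); print('pred top edge',q.min(0).round(1),q.max(0).round(1)); q=proj(circ(.07,.092),S); print('pred low edge',q.min(0).round(1),q.max(0).round(1)); print('stem top',proj([(.5375,-.1314,.164),(.5375,-.1314,.128)],S).round(1), proj([(.5375,-.1314,.164),(.5375,-.1314,.128)],C).round(1))
```

```text
t 27.07 p [ 0.5387 -0.1318  0.2038] ytool -73.85 zt [ 0.004 -0.    -1.   ] F [-0.3  0.2 -1.5] w 0.0701 gf 0.0
t 27.18 p [ 0.5373 -0.1311  0.2016] ytool -73.82 zt [ 0.  0. -1.] F [-0.8  0.4 -0.4] w 0.0698 gf 0.0
wrist green [([250, 35, 31, 33, 777], [265.3, 50.5]), ([187, 78, 32, 30, 720], [201.9, 92.8]), ([247, 127, 146, 142, 5329], [320.1, 193.8]), ([268, 152, 104, 99, 4981], [323.5, 203.6])]
pred lid top edge [246.9 123.9] [395.6 267.5]
scene green [([278, 148, 51, 33, 581], [302.3, 169.0]), ([285, 151, 36, 18, 302], [303.1, 160.8]), ([279, 178, 45, 22, 580], [300.1, 189.9])]
pred top edge [274.6 144. ] [327.6 174.3]
pred low edge [274.9 147.6] [327.5 178.1]
stem top [[300.6 138.7]
 [300.9 150.7]] [[321.1 222.3]
 [321.2 207.9]]
```

Run:
```python
from h import *
import pickle
c=np.load('pics/s9.png.npy').astype(int); w=np.load('pics/w9.png.npy').astype(int)
f=lambda a:'%d,%d,%d'%tuple(a)
for r in (158,161,164,168): print(r,[(x,f(c[r,x])) for x in range(270,284,2)],[(x,f(c[r,x])) for x in range(320,334,2)])
for x in (302,): print('col',x,[(r,f(c[r,x])) for r in range(130,186,2)])
# dark stem in the wrist picture
v=w.sum(2); m=(v<190).astype(np.uint8); m[:180]=0;m[245:]=0;m[:,:295]=0;m[:,350:]=0
n,l,a,cc=cv2.connectedComponentsWithStats(m); print([(a[i].tolist(),cc[i].round(1)) for i in range(1,n) if a[i,4]>20])
# collar (pale) row profile
for r in (195,200,205): print(r,[(x,f(w[r,x])) for x in range(290,354,4)])
s=pickle.load(open('pics/w9.pkl','rb')); C=cam('wrist',s); th=np.linspace(0,2*np.pi,181)
for r_,z in((.022,.128),(.014,.128),(.009,.164)): q=proj(np.c_[.5375+r_*np.cos(th),-.1314+r_*np.sin(th),0*th+z],C); print(r_,z,q.min(0).round(1),q.max(0).round(1))
```

```text
158 [(270, '168,109,57'), (272, '168,109,58'), (274, '163,105,54'), (276, '129,93,52'), (278, '52,64,43'), (280, '55,63,47'), (282, '72,65,34')] [(320, '95,133,88'), (322, '191,150,59'), (324, '90,136,92'), (326, '86,136,95'), (328, '94,126,86'), (330, '120,79,42'), (332, '99,64,32')]
161 [(270, '160,103,56'), (272, '165,107,56'), (274, '168,109,59'), (276, '125,90,52'), (278, '51,63,43'), (280, '51,62,44'), (282, '66,65,37')] [(320, '116,137,85'), (322, '177,141,57'), (324, '87,135,94'), (326, '85,134,92'), (328, '85,125,87'), (330, '105,74,42'), (332, '186,130,71')]
164 [(270, '155,102,55'), (272, '154,100,54'), (274, '153,101,52'), (276, '139,95,53'), (278, '52,63,44'), (280, '54,64,46'), (282, '53,65,43')] [(320, '182,144,59'), (322, '89,133,90'), (324, '86,135,93'), (326, '85,132,92'), (328, '68,78,52'), (330, '150,108,60'), (332, '231,172,96')]
168 [(270, '162,105,57'), (272, '158,103,56'), (274, '153,98,50'), (276, '149,98,50'), (278, '65,62,43'), (280, '62,86,60'), (282, '81,129,89')] [(320, '85,135,91'), (322, '83,133,89'), (324, '70,102,69'), (326, '59,70,46'), (328, '150,1
[... 1050 characters left out ...]
 (302, '154,121,80'), (306, '155,121,79'), (310, '139,110,58'), (314, '50,49,38'), (318, '52,48,37'), (322, '53,51,39'), (326, '48,45,34'), (330, '97,78,50'), (334, '155,122,80'), (338, '155,122,79'), (342, '139,112,74'), (346, '67,94,71'), (350, '69,95,70')]
205 [(290, '79,99,72'), (294, '83,98,72'), (298, '155,121,79'), (302, '154,120,79'), (306, '113,95,60'), (310, '134,106,57'), (314, '50,48,38'), (318, '50,48,36'), (322, '49,48,36'), (326, '46,44,34'), (330, '70,60,42'), (334, '118,98,62'), (338, '154,121,80'), (342, '153,120,79'), (346, '66,93,69'), (350, '65,92,68')]
0.022 0.128 [295.6 182.9] [346.8 231.9]
0.014 0.128 [304.9 192.1] [337.5 223.3]
0.009 0.164 [308.9 210.7] [333.4 233.7]
```

The stem shows in the wrist picture at column 321, against 321.2 predicted, and its top is at the seated height. The outer lid lies flat within its play, and the force dropped to zero after release. Next I descend on the collar.

Request:
move_arm --targets '[[[0,0,0],[-0.03,0,0.6],70],[[0,0,0],[0,0,0.6],70],[[0,0,0],[0,0,0.5],70],[[0,0,0],[0,0,0.2],70],[[0,0,0],[0,0,0.1],70]]'

```text
t: 27.8
eef_pos: [0.5362, -0.1319, 0.1212]
eef_rot: [0.99, 0.14, -0.0, 0.0]
contact_force: [0.1, 0.0, -0.2]
gripper_width: 0.0702
grasp_force: 0.0
```

Request:
move_arm --targets '[[[0,0,0],[0,0,0.06],70],[[0,0,0],[0,0,0],70]]'

```text
t: 28.05
eef_pos: [0.5365, -0.1318, 0.1196]
eef_rot: [0.99, 0.141, 0.0, 0.0]
contact_force: [-0.0, 0.1, 0.4]
gripper_width: 0.0692
grasp_force: 0.0
```

Run:
```python
from h import *
st()
```

```text
t 28.05 p [ 0.5365 -0.1318  0.1196] ytool -73.84 zt [ 0.001  0.    -1.   ] F [-0.   0.1  0.4] w 0.0692 gf 0.0
```

Request:
move_arm --targets '[[[0,0,0],[0,0,0.03],60],[[0,0,0],[0,0,0],52],[[0,0,0],[0,0,0],47],[[0,0,0],[0,0,0],44],[[0,0,0],[0,0,0],40]]'

```text
t: 28.68
eef_pos: [0.5361, -0.1311, 0.1181]
eef_rot: [0.99, 0.141, -0.0, -0.001]
contact_force: [-0.6, 1.7, 2.5]
gripper_width: 0.0437
grasp_force: 30.0
```

Request:
move_arm --targets '[[[0,0,0],[0,0,0],36],[[0,0,0],[0,0,0],36],[[0,0,0],[0,0,0],36]]'

```text
t: 29.05
eef_pos: [0.5361, -0.1311, 0.118]
eef_rot: [0.99, 0.141, -0.0, -0.001]
contact_force: [-2.8, 3.8, 3.4]
gripper_width: 0.0432
grasp_force: 30.0
```

Run:
```python
from h import *
st(); print(get_state()['wrist_torque'].round(2))
```

```text
t 29.05 p [ 0.5361 -0.1311  0.118 ] ytool -73.82 zt [-0.     0.001 -1.   ] F [-2.8  3.8  3.4] w 0.0432 gf 30.0
[ 1.03  0.62 -0.03]
```

Request:
move_arm --targets '[[[0,0,0],[0,-0.01,-0.03],36],[[0,0,0],[0,0,-0.04],36],[[0,0,0],[0,0,-0.05],36],[[0,0,0],[0,0,-0.05],36],[[0,0,0],[0,0,0],36]]'

```text
t: 29.68
eef_pos: [0.5363, -0.1314, 0.125]
eef_rot: [0.99, 0.141, 0.0, 0.0]
contact_force: [0.9, 0.6, -2.5]
gripper_width: 0.0433
grasp_force: 30.0
```

Run:
```python
from h import *
st(); print(get_state()['wrist_torque'].round(2))
```

```text
t 29.68 p [ 0.5363 -0.1314  0.125 ] ytool -73.84 zt [ 0.001 -0.    -1.   ] F [ 0.9  0.6 -2.5] w 0.0433 gf 30.0
[-0.05  0.15  0.02]
```

Request:
move_arm --targets '[[[0,0,0],[0,0,-0.15],36],[[0,0,0],[0,0,-0.25],36],[[0,0,0],[0,0,-0.3],36],[[0,0,0],[0,0,-0.3],36],[[0,0,0],[0,0,-0.3],36]]'

```text
t: 30.3
eef_pos: [0.5362, -0.1313, 0.1779]
eef_rot: [0.99, 0.141, 0.0, 0.0]
contact_force: [0.3, 0.7, -2.1]
gripper_width: 0.0433
grasp_force: 30.0
```

Request:
move_arm --targets '[[[0,0,0],[0,0,-0.3],36],[[0,0,0],[0,0,-0.3],36],[[0,0,0],[0,0,-0.25],36],[[0,0,0],[0,0,-0.1],36],[[0,0,0],[0,0,0],36]]'

```text
t: 30.92
eef_pos: [0.5362, -0.1313, 0.2149]
eef_rot: [0.99, 0.141, 0.0, -0.0]
contact_force: [0.1, 0.3, -1.6]
gripper_width: 0.0433
grasp_force: 30.0
```

Request:
move_arm --targets '[[[0,0,0],[0,0,0],36],[[0,0,0],[0,0,0],36],[[0,0,0],[0,0,0],36],[[0,0,0],[0,0,0],36]]'

```text
t: 31.42
eef_pos: [0.5361, -0.1313, 0.2147]
eef_rot: [0.99, 0.141, -0.0, 0.0]
contact_force: [0.3, -0.1, -1.6]
gripper_width: 0.0435
grasp_force: 30.0
```

Run:
```python
from h import *
st(); _,c=snap('scene','s10.png'); _,t=snap('top','t10.png'); c0=np.load('pics/s8.png.npy').astype(int); c=c.astype(int)
f=lambda a:'%d,%d,%d'%tuple(a)
S=cam('scene'); th=np.linspace(0,2*np.pi,361)
ci=lambda r,z:proj(np.c_[.537+r*np.cos(th),-.1313+r*np.sin(th),0*th+z],S)
for n,r,z in(('outer low',.07,.192),('outer top',.07,.204),('disc top',.065,.098),('disc low',.065,.09),('stem top',.009,.164)): q=ci(r,z); print(n,q.min(0).round(1),q.max(0).round(1))
for x in (288,301,315): print('col',x,[(r,f(c[r,x])) for r in range(100,186,3)])
# bystanders: pusher, glasses, bottle etc. unchanged vs start, scene picture
a=np.load('pics/scene0.png.npy').astype(int)
for n,(x0,y0,x1,y1) in dict(glasses=(240,200,310,295),bottle=(410,232,445,360),bowl=(203,212,250,250),mallet=(165,168,248,210),coasters=(330,295,382,340),pusher=(245,115,275,152)).items(): print(n,np.abs(c[y0:y1,x0:x1]-a[y0:y1,x0:x1]).mean().round(1))
```

```text
t 31.43 p [ 0.5361 -0.1313  0.2147] ytool -73.84 zt [-0. -0. -1.] F [ 0.3 -0.1 -1.6] w 0.0435 gf 30.0
outer low [272.2 115.3] [328.5 144.2]
outer top [271.9 111.1] [328.6 139.9]
disc top [276.8 146.7] [325.9 174.9]
disc low [277.  149.2] [325.8 177.4]
stem top [297.2 136.8] [304.3 140.6]
col 288 [(100, '80,65,54'), (103, '75,65,52'), (106, '79,66,54'), (109, '78,66,52'), (112, '79,65,52'), (115, '83,69,57'), (118, '82,69,54'), (121, '82,68,55'), (124, '64,65,50'), (127, '51,63,41'), (130, '50,62,44'), (133, '58,67,47'), (136, '120,132,81'), (139, '77,124,83'), (142, '52,65,42'), (145, '148,98,53'), (148, '158,105,53'), (151, '110,78,31'), (154, '102,72,26'), (157, '100,70,24'), (160, '102,74,32'), (163, '101,70,23'), (166, '104,74,28'), (169, '104,73,27'), (172, '105,77,27'), (175, '92,72,29'), (178, '53,66,46'), (181, '79,70,41'), (184, '52,65,44')]
col 301 [(100, '173,112,59'), (103, '162,106,55'), (106, '156,102,51'), (109, '155,103,54'), (112, '143,92,50'), (115, '115,81,46'), (118, '116,83,49'), (121, '114,83,49'), (124, '117,85,50'), (127, '115,85,47'), (130, '103,77,46'), (133
[... 284 characters left out ...]
), (178, '79,90,58'), (181, '59,67,41'), (184, '58,66,43')]
col 315 [(100, '79,66,50'), (103, '77,64,50'), (106, '75,62,48'), (109, '78,64,49'), (112, '82,65,49'), (115, '73,63,47'), (118, '72,63,47'), (121, '66,64,47'), (124, '75,98,69'), (127, '51,68,47'), (130, '52,67,48'), (133, '64,68,43'), (136, '59,66,43'), (139, '56,67,47'), (142, '49,61,41'), (145, '185,120,62'), (148, '195,125,61'), (151, '106,75,26'), (154, '100,73,25'), (157, '101,72,27'), (160, '100,72,23'), (163, '103,74,29'), (166, '106,77,33'), (169, '198,141,39'), (172, '210,151,45'), (175, '91,77,39'), (178, '65,77,54'), (181, '78,76,46'), (184, '55,75,52')]
glasses 2.5
bottle 2.3
bowl 2.0
mallet 3.5
coasters 2.3
pusher 3.9
```

```bash
python3 -c "
from plant import finish_job
print(finish_job())"
```

```text
the job is handed in; nothing more can be done
None
```

The job is handed in at about 31 s: four bungs in the tin, pusher upright on the table, brass inner lid seated level, and the green outer lid held still about 25 mm above the stem, with the bottle, glasses, bowl, mallet and coasters unmoved in the scene camera.

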